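# Change over to the clear slide box

### The arm

A 7-joint arm with a two-finger parallel gripper is mounted at the origin on a cart in front of the work surface, level with it; the furniture and walls round the work are solid. World frame = base frame: x ahead of the robot, y to its left, z up, the work surface at z = 0. Lengths are in mm, angles in rad, forces in N, time in s.
With the tool pointing down it reaches from about 400 to 875 mm from the base axis. Payload 19.3 kg.
Tool frame: the origin (TCP) lies midway between the tips of the shut fingers; the grasp point (between the pads) lies 19 mm behind it (grasp_offset is the distance from the TCP to the grasp point, in mm); z points along the fingers, x is the direction in which the jaws open and shut, and the axes are right-handed (so a half turn about z gives the same grasp; the last joint's range is limited). The gripper opens to 85 mm and grips with 20 to 120 N. Pads are 22 mm wide; open, the fingers measure 114 mm over their backs; the gripper's body (76 mm by 85 mm) begins 54 mm behind the grasp point. The pads swing forward as they close: fully open they stand 13 mm farther back than shut.
Start: joints at [-1.317, 0.521, -0.036, 1.599, 0.021, 1.021, -0.113], TCP at [198.876, 592.506, 231.291] pointing down, gripper open.
Joint ranges: [-2.91, 2.91], [-0.3, 2.13], [-1.5, 1.42], [0.17, 2.43], [-1.26, 4.41], [0.16, 1.93], [-2.52, 2.52]. Speed limits (rad/s): [1.89, 1.89, 2.39, 2.39, 3.01, 3.01, 3.01].

### API

Orientations are given as a unit quaternion [x, y, z, w].
In Python, from bench import * gives the robot as it stands. The module is installed in compiled form; this text tells all that it offers.
- The arm moves only by the tool servo_tool, never from a script. Its argument "plan" is a list of rows, each a list of 7 numbers: the shift along the tool's x, y, z in cm, then the turn, a rotation vector about the tool's x, y, z in rad, then the opening, from -1 (shut) to 1 (fully open). A call has exactly 10 rows; each row shifts and turns the commanded pose from where the row before left it, along the tool's axes as they then stand; what a row does not reach is not made up. A row lasts 1/10 s, in which the tool goes at most 50 mm and 8.59 degrees, less where a joint would pass 70% of its speed; a pose out of reach is approached as far as the arm can. A call with a gripper value outside its range is refused whole. The fingers move at their own pace and stop on an object; the grip force is fixed at half the most. Time passes only in rows, so rows that do not move let the fingers close, or fill a call up. It gives the time, the measured TCP pose, the force and the opening at its end, in the units of the state.
- state(): the state, without advancing time (a new reading comes with each control period).
- camera(name): name is "scene" or "top"; returns a dict with "pixels" (420x560x3 uint8, red, green, blue), "K" (3x3 intrinsics, pixels), "k1" (the pictures are not rectified: a ray, as slopes to the right and down, at radius r is drawn at 1 + k1 r^2 times it, then the intrinsics apply), "pose" (4x4, takes a point from camera to world coordinates). Camera axes: x right, y down, z forward; pixel columns grow to the right and rows downward; lengths in mm; the calibration is good to about 2 mm. A picture is of the moment at which its call begins. There is no depth.
- hand_in(): hands the job in, once; it reports no verdict.
The state is a dict: "clock": time; "q": joint angles; "qd": joint speeds; "tau": joint torques, N m; "ee_pos": TCP position; "tool_rot": TCP orientation; "wrist_force": force on the tool from outside, world axes, zero at the start; "wrist_torque": the same for the moment, N m; "grip_width": opening from 0.0 (shut) to 1.0 (fully open).
Only numpy, scipy, OpenCV 4.12 (cv2) and the standard library are available. Lean on these libraries where they do the work, as an engineer would, in place of code of your own. Each camera call takes 0.05 s, during which the arm holds its last target.

### The job

Change over from the blue slide box to the clear one: work on the two that stand nearer the robot, in the middle of the bench, not the ones along its back edge. With the fingertips, push the blue box's lid fully shut, and push the half-open lid of the clear box right back until it leans back past upright and stays open by itself. Do not lift, carry, tip or shove the boxes, and leave everything else on the bench where it stands.

Things in the scene. Friction and masses are not known exactly. Their poses are not given: they have to be found in the camera images.
- blue_box: Blue slide storage box with its hinged lid wide open at the start (to be shut), in mid-bench; another blue one at the back edge, over 0.85 m ahead, is only furniture. Closed 97 (x) x 168 (y) x 38 (z) mm, about 0.8 kg, loose. Origin: centre of its underside; z up; its front faces its own -x. The lid's hinge line is parallel to its y axis at x = +47 mm, z = 26 mm.
- clear_box: Clear slide storage box of the same shape and size, its hinged lid half open at the start (to be pushed fully open), in mid-bench; another clear one at the back edge is only furniture. About 0.8 kg, loose. Origin: centre of its underside; front to its own -x; hinge line parallel to y at x = +47 mm, z = 26 mm. Its open-topped lower half has a rim at z = 26 mm.
- blue_box_lid (a joint): Lid angle of the blue box, rad: 0 shut, 1.57 upright, 1.92 the stop, leaning back. The lid is a shallow tray 12 mm high that reaches 93 mm from the hinge to its front edge and 168 mm across. The lid weighs 80 g on a stiff hinge: it stays at any angle where it is left, and about 1 to 3 N at its front edge moves it; there is no spring and no catch to overcome.
- clear_box_lid (a joint): Clear box's lid angle, rad: 0 shut, 1.57 upright, 1.92 the stop. Same 93 mm lid as the blue box's, 80 g, stays where it is left, no spring or catch. Starts at 0.8 to 1.1, front edge 93 to 109 mm above the bench. A finger in under the front edge that follows the edge's arc up and back opens it; a level push can bind and tip the box.
- coverslip_box: Small white box with an orange lid, 31 x 31 x 16 mm, loose, a bystander; origin at the centre of its underside.
- stain_bottle: Red bottle with a red cap, 39 mm across, 110 mm tall, loose, a bystander; origin at the centre of its underside.
- agar_dish: Covered round dish with tan filling, 90 mm across, 15 mm high, loose, a bystander; origin at the centre of its underside.
- timer: White timer on a blue foot, 52 x 84 x 35 mm, loose, a bystander; origin at the centre of its underside.
- black_marker: Black marker pen lying on the bench, 128 mm long (along its own y), 17 mm high, loose, a bystander; origin at the underside, midway along it.
- dropper: Small white dropper bottle, 36 mm across, 113 mm tall, loose, a bystander; origin at the centre of its underside.

How it is judged (in metres and radians):
At the end, for the whole second after the job is handed in: The blue box's lid is shut (within 0.06 rad, about 5 mm at its front edge), the clear box's lid stands still, open past upright (over 1.57 rad), and both boxes stand at rest within 30 mm of where they began (value of joint blue_box_lid below 0.06 rad and value of joint clear_box_lid above 1.57 rad and velocity of joint clear_box_lid between -0.1 and 0.1 rad/s and distance of each of blue_box, clear_box from where it was at the start of the episode below 0.03 m and linear speed of each of blue_box, clear_box below 0.02 m/s); the robot touches nothing.
It fails at once if a slide box is lifted more than 15 mm or tipped more than 0.2 rad (height (world z) of any of blue_box, clear_box above 0.015 m or angle between any of blue_box, clear_box's own z axis and vertical above 0.2 rad).
It fails at once if a slide box is shoved more than 30 mm (distance of any of blue_box, clear_box from where it was at the start of the episode above 0.03 m).
It fails at once if another thing on the bench is moved more than 20 mm (distance of any of coverslip_box, stain_bottle, agar_dish, timer, black_marker, dropper from where it was at the start of the episode above 0.02 m).
It also fails if it takes over 58 s, if anything falls off the work surface, if the arm or the gripper's body presses on something with over 40 N, if the wrist force passes 120 N, or if a joint passes its speed limit or range.

## Working session

There is one attempt and no reset: what is moved stays moved. The work goes in short steps, Python scripts to look and compute and a tool call to move; the robot and the scene stay as the last step left them, time stands still between calls to the robot, and variables do not carry over. Pictures are saved under pics/ and viewed, and the job is handed in when it is done.

Besides the shell and the picture viewer there is one more tool, called after ">>>" by a JSON object that holds its "name" and its "arguments", one argument or row to a line. servo_tool: Moves the arm, as the interface text tells. Its arguments: {"type":"object","properties":{"plan":{"type":"array"}},"required":["plan"]}

```bash
mkdir -p pics
python3 - <<'E'
from bench import *
import cv2,json,pickle
s=state();print(s)
for n in("scene","top"):
    c=camera(n);pickle.dump(c,open(n+".pkl","wb"));cv2.imwrite(f"pics/{n}0.png",cv2.resize(c["pixels"][:,:,::-1],(800,600),interpolation=cv2.INTER_CUBIC));print(c["K"],c["k1"],c["pose"])
E
```

```text
{'clock': 0.0, 'q': array([-1.31719959,  0.52200111, -0.03630944,  1.59998345,  0.02120649,
        1.0211164 , -0.11281306]), 'qd': array([-2.22725763e-04,  1.55441062e-06,  4.40375265e-04, -1.10979816e-03,
       -4.83325376e-06,  1.39218442e-03, -1.67753349e-04]), 'tau': array([ 2.25776248e-04, -9.27088308e+01,  1.98002905e+00, -3.69964099e+01,
        1.77542330e-02,  7.72608299e-03,  4.77514016e-05]), 'ee_pos': array([198.79631497, 592.19204986, 230.74277748]), 'tool_rot': array([ 8.11850254e-01,  5.83865438e-01, -4.26590010e-04,  3.65243513e-04]), 'wrist_force': array([0.18850202, 0.78314291, 0.28372713]), 'wrist_torque': array([0.04262186, 0.00289259, 0.01118017]), 'grip_width': 0.9964658595007612}
[[430.11572196   0.         275.44191841]
 [  0.         430.11572196 205.59068693]
 [  0.           0.           1.        ]] 0.03232348868270428 [[ 8.46810944e-01 -4.01781314e-01  3.48544117e-01  1.03199377e+01]
 [-5.31724269e-01 -6.56011764e-01  5.35647147e-01 -8.00522671e+02]
 [ 1.34360264e-02 -6.38921232e-01 -7.69154817e-01  1.18443835e+03]
 [ 0.00000000e+00  0.00000000e+00  0.00000000e+00  1.00000000e+00]]
[[541.40527418   0.         286.68970991]
 [  0.         541.40527418 209.38650569]
 [  0.           0.           1.        ]] -0.0572861246903981 [[-1.88673610e-03 -9.84422157e-01  1.75810857e-01  2.99870904e+02]
 [-9.99954042e-01  3.50984223e-03  8.92161661e-03 -1.65411140e+01]
 [-9.39970543e-03 -1.75785944e-01 -9.84383537e-01  1.44462390e+03]
 [ 0.00000000e+00  0.00000000e+00  0.00000000e+00  1.00000000e+00]]
```

View pics/scene0.png

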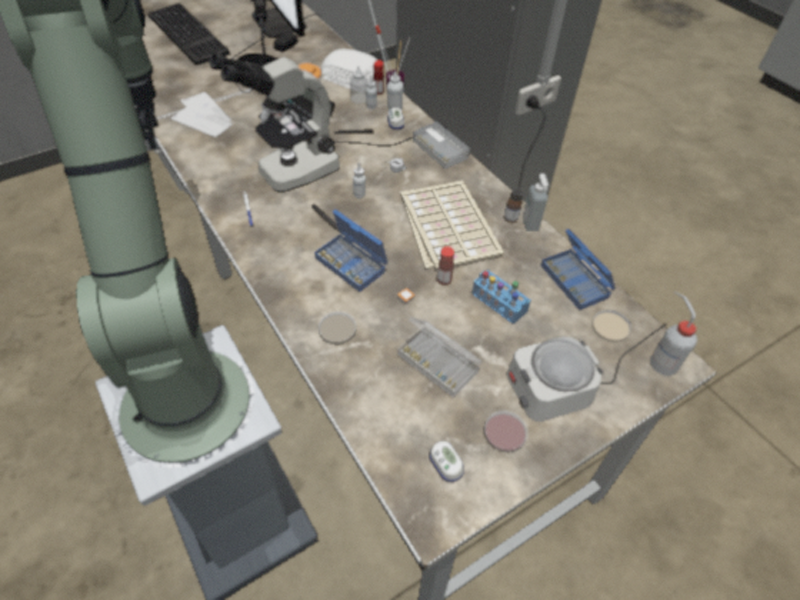

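View pics/top0.png

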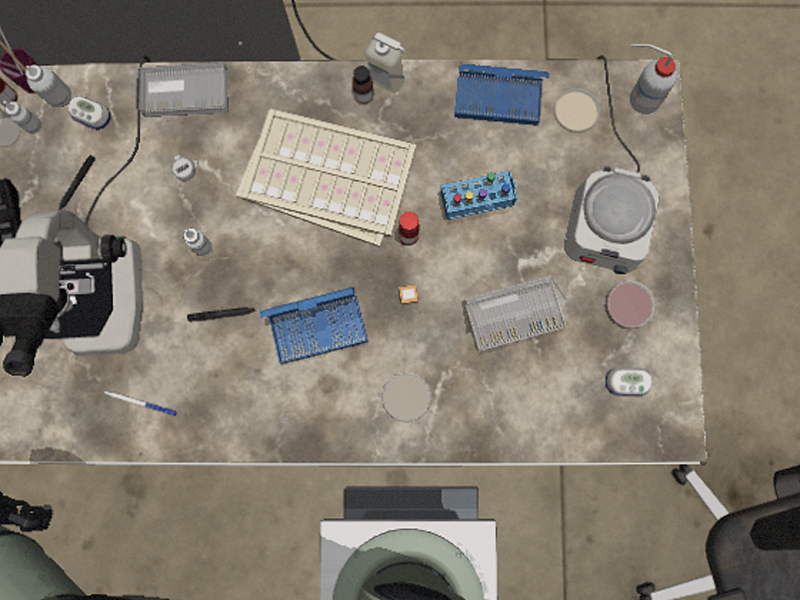

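```bash
cat > h.py <<'E'
import numpy as np,cv2,pickle
from scipy.optimize import least_squares
from scipy.spatial.transform import Rotation as R
def load(n): return pickle.load(open(n+".pkl","rb"))
def proj(c,P):
    P=np.atleast_2d(P);T=np.linalg.inv(c["pose"]);q=P@T[:3,:3].T+T[:3,3]
    s=q[:,:2]/q[:,2:];r2=(s**2).sum(1,keepdims=True);s=s*(1+c["k1"]*r2)
    return s*c["K"][0,0]+c["K"][:2,2]
def unproj(c,uv,z):
    f=lambda p:proj(c,[p[0],p[1],z])[0]-uv
    return least_squares(f,[600,0]).x
def crop(c,x0,y0,w,h,s,fn,draw=None):
    im=np.ascontiguousarray(c["pixels"][y0:y0+h,x0:x0+w,::-1])
    im=cv2.resize(im,None,fx=s,fy=s,interpolation=cv2.INTER_CUBIC)
    if draw:
        for pts in draw:
            p=((np.array(pts)+0.5-[x0,y0])*s).astype(int);cv2.polylines(im,[p],False,(0,0,255),1)
    for x in range(x0,x0+w,10): cv2.line(im,((x-x0)*s,0),((x-x0)*s,8 if x%50 else 18),(0,255,0),1)
    for y in range(y0,y0+h,10): cv2.line(im,(0,(y-y0)*s),(8 if y%50 else 18,(y-y0)*s),(0,255,0),1)
    cv2.imwrite(fn,im)
def model(p):
    """p=x,y,yaw,lid -> dict of polylines world"""
    x,y,a,t=p
    Rz=np.array([[np.cos(a),-np.sin(a),0],[np.sin(a),np.cos(a),0],[0,0,1]])
    W=lambda q:np.array(q,float)@Rz.T+[x,y,0]
    base=lambda z:W([[-48.5,-84,z],[48.5,-84,z],[48.5,84,z],[-48.5,84,z],[-48.5,-84,z]])
    # lid: hinge (47,26); along d from hinge; normal outward n
    d=np.array([-np.cos(t),np.sin(t)]);n=np.array([np.sin(t),np.cos(t)])
    def L(l,h,yy): q=np.array([47,26])+d*l+n*h; return [q[0],yy,q[1]]
    lid=lambda h:W([L(0,h,-84),L(93,h,-84),L(93,h,84),L(0,h,84),L(0,h,-84)])
    return dict(b0=base(0),b1=base(26),l0=lid(0),l1=lid(12))
E
python3 - <<'E'
from h import *
t=load("top");s=load("scene")
crop(t,175,190,95,75,8,"pics/tb.png");crop(t,315,185,95,70,8,"pics/tc.png")
crop(s,210,135,75,75,8,"pics/sb.png");crop(s,265,215,85,70,8,"pics/sc.png")
E
```

```text
(no output)
```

View pics/tb.png

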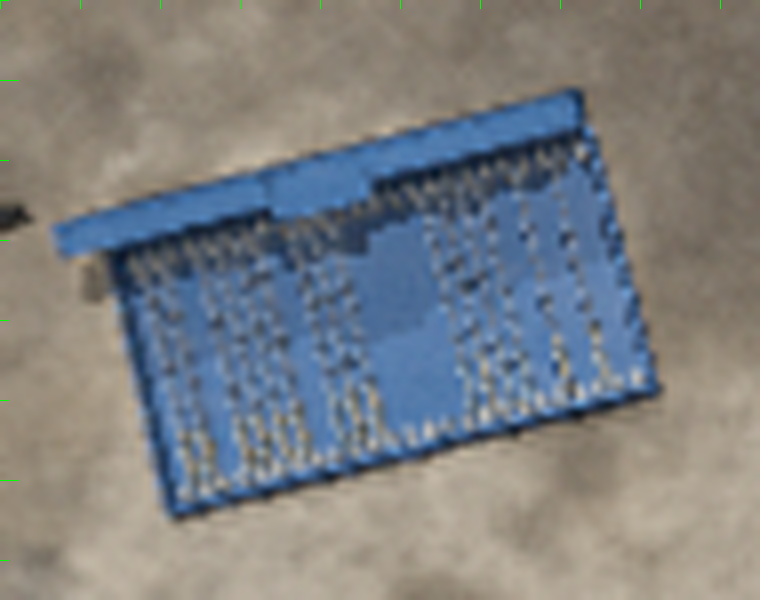

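View pics/tc.png

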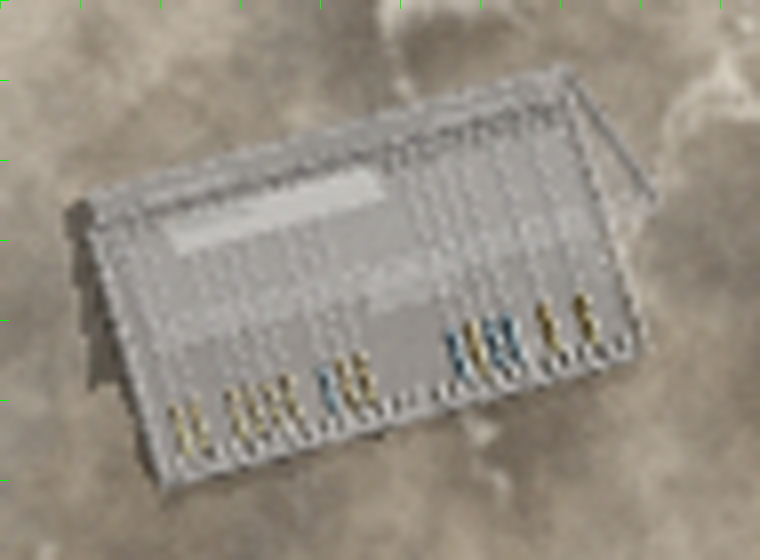

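View pics/sb.png

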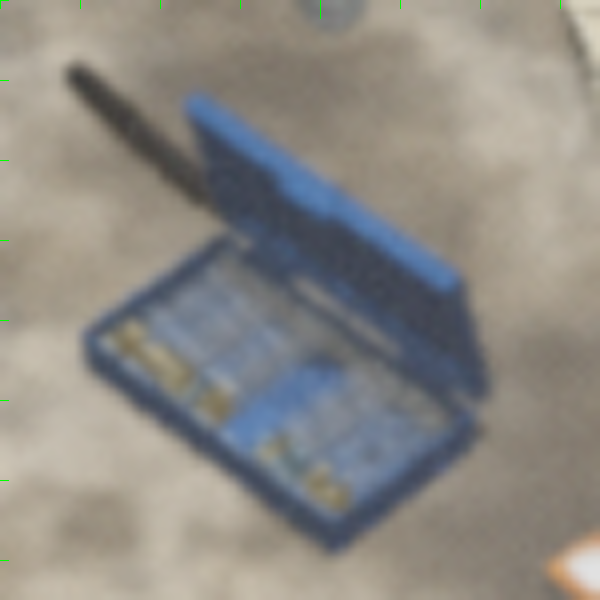

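View pics/sc.png

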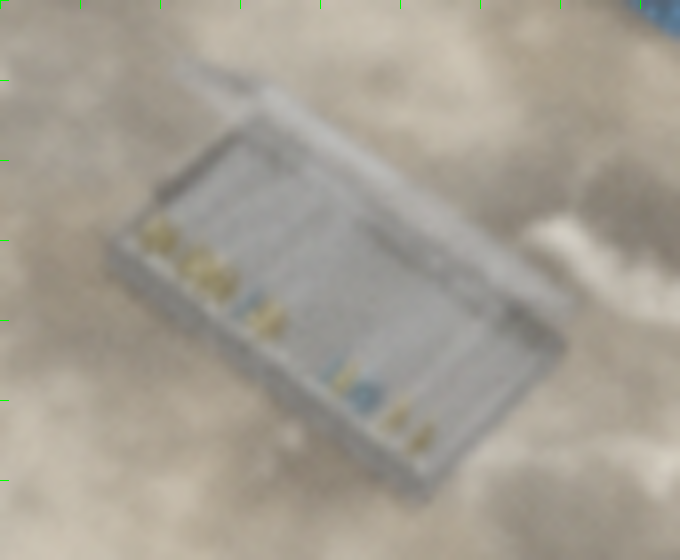

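```bash
cat > fit.py <<'E'
from h import *
t=load("top");s=load("scene")
def fit(obs,p0):
    def f(p):
        m=model(p[:4]);return np.concatenate([(proj(c,m[k][i])[0]-uv)*([1,1]) for c,k,i,uv in obs])
    r=least_squares(f,p0,loss="soft_l1");print(np.round(r.x,3));print(np.round(r.fun.reshape(-1,2),1).tolist());return r.x
T=lambda a,b,o:np.array([a/8+o[0]-.5,b/8+o[1]-.5])
# idx: 0(-x,-y)front-right,1 back-right,2 back-left,3 front-left ; lid 0 hinge right 1 front right 2 front left 3 hinge left
o=(175,190);os=(210,135)
pb=fit([(t,'b1',3,T(172,512,o)),(t,'b1',0,T(660,390,o)),(t,'l1',2,T(52,228,o)),(t,'l0',2,T(63,256,o)),(t,'l1',1,T(578,90,o)),
 (s,'b1',3,T(85,345,os)),(s,'b1',0,T(333,525,os)),(s,'l1',2,T(200,92,os)),(s,'l1',1,T(462,268,os)),(s,'b0',0,T(333,553,os))],[530,100,.24,1.8])
o=(315,185);os=(265,215)
pc=fit([(t,'b1',3,T(165,480,o)),(t,'b1',0,T(645,350,o)),(s,'b1',3,T(112,240,os)),(s,'b1',0,T(425,470,os)),(s,'b0',0,T(425,500,os)),(s,'b1',1,T(562,345,os))],[530,-200,.24,1.0])
m=model(pc)
pickle.dump((pb,pc),open("fit.pkl","wb"))
def dr(p,c): return [proj(c,v) for v in model(p).values()]
import sys
for i,l in enumerate([.8,.95,1.1]):
    q=pc.copy();q[3]=l
    crop(t,315,185,95,70,8,f"pics/otc{i}.png",dr(q,t));crop(s,265,215,85,70,8,f"pics/osc{i}.png",dr(q,s))
crop(t,175,190,95,75,8,"pics/otb.png",dr(pb,t));crop(s,210,135,75,75,8,"pics/osb.png",dr(pb,s))
a=[cv2.imread(f"pics/{n}.png") for n in("otc1","osc1","otb","osb")]
M=np.vstack([np.hstack([cv2.resize(x,(400,300)) for x in a[:2]]),np.hstack([cv2.resize(x,(400,300)) for x in a[2:]])])
cv2.imwrite("pics/m0.png",M)
E
python3 fit.py
```

```text
[5.02702e+02 1.67687e+02 2.52000e-01 1.32900e+00]
[[-0.6, 0.5], [0.2, -0.2], [0.3, -0.5], [0.1, 0.7], [-0.1, -0.0], [-0.8, -2.0], [0.1, -0.5], [0.1, -0.3], [0.6, 0.8], [0.3, 0.7]]
[ 5.26836e+02 -1.99634e+02  2.60000e-01  1.00000e+00]
[[-0.0, 0.2], [1.0, -0.0], [-0.7, -1.9], [0.0, 0.1], [-0.7, 0.7], [2.1, -3.4]]
```

View pics/m0.png

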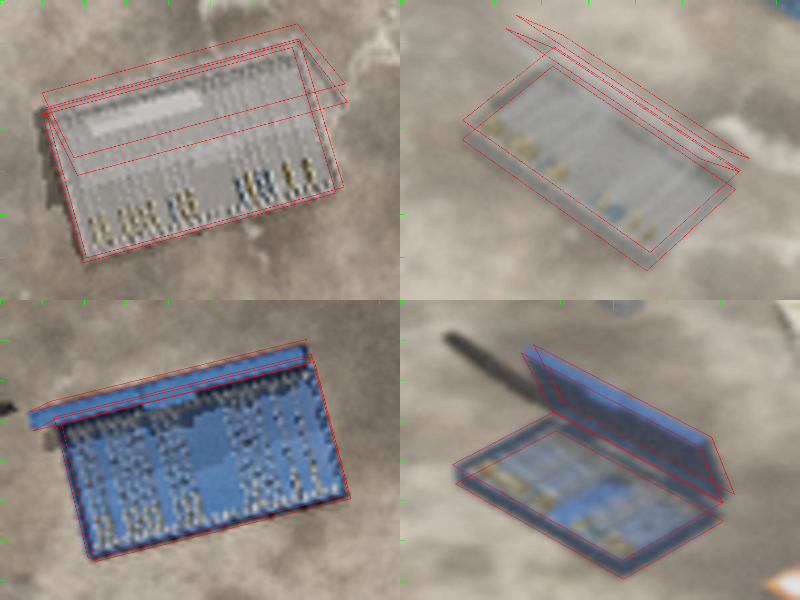

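View pics/otc1.png

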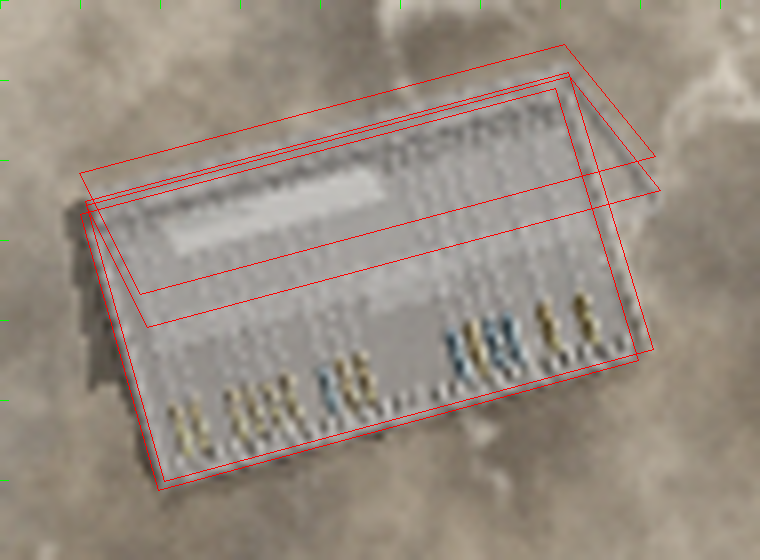

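```bash
cat > fit2.py <<'E'
from h import *
exec(open("fit.py").read().split("o=(175")[0])
pb,_=pickle.load(open("fit.pkl","rb"))
o=(315,185);os=(265,215)
pc=fit([(t,'b1',3,T(163,485,o)),(t,'b1',0,T(643,352,o)),(s,'b1',3,T(112,245,os)),(s,'b1',0,T(425,470,os)),(s,'b0',0,T(425,500,os)),(s,'b1',1,T(562,345,os)),
(t,'l0',1,T(656,203,o)),(s,'l0',2,T(180,66,os))],[530,-200,.24,1.0])
pickle.dump((pb,pc),open("fit.pkl","wb"))
def dr(p,c): return [proj(c,v) for v in model(p).values()]
crop(t,315,185,95,70,8,f"pics/o2t.png",dr(pc,t));crop(s,265,215,85,70,8,f"pics/o2s.png",dr(pc,s))
a=[cv2.imread(f"pics/{n}.png") for n in("o2t","o2s")]
cv2.imwrite("pics/m2.png",np.vstack([cv2.resize(x,(500,300)) for x in a]))
for n,uv in dict(microR=(140,345),microTR=(125,250),microL=(60,350),marker0=(188,317),marker1=(253,310),dish=(405,397),cover=(408,294),red=(408,235),edge=(405,462)).items():
    print(n,unproj(t,np.array(uv)/1.42857-.5,0).round())
E
python3 fit2.py
```

```text
[ 5.26242e+02 -1.99249e+02  2.64000e-01  9.06000e-01]
[[0.2, -0.1], [1.2, -0.2], [-0.9, -2.5], [-0.1, 0.1], [-0.8, 0.6], [1.9, -3.5], [0.6, -0.1], [-0.9, -0.5]]
microR [473. 510.]
microTR [658. 551.]
microL [463. 665.]
marker0 [526. 420.]
marker1 [539. 296.]
dish [375.   7.]
cover [569.   1.]
red [685.   1.]
edge [256.   7.]
```

View pics/m2.png

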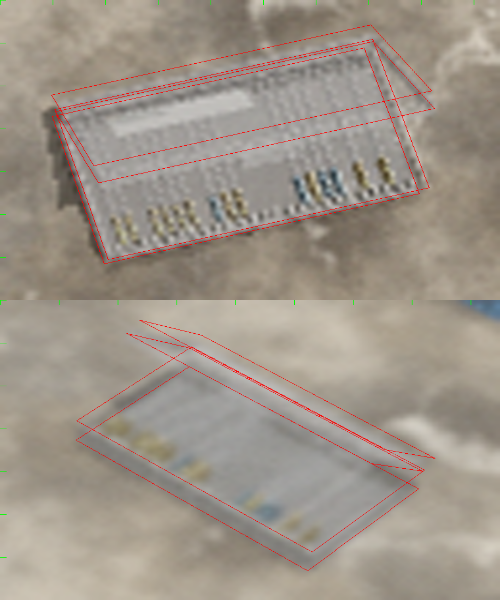

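```bash
cat > mv.py <<'E'
from h import *
from bench import state
def boxR(a): # tool: z down, x along box +y, y = z cross x
    x=np.array([-np.sin(a),np.cos(a),0]);z=np.array([0,0,-1.]);return np.c_[x,np.cross(z,x),z]
def lidpose(p,t,l,h,lat=0):
    """finger parallel to lid at angle t; TCP at l along, h normal"""
    x0,y0,a,_=p
    ex=np.array([np.cos(a),np.sin(a),0]);ey=np.array([-np.sin(a),np.cos(a),0]);ez=np.array([0,0,1.])
    d=-np.cos(t)*ex+np.sin(t)*ez;n=np.sin(t)*ex+np.cos(t)*ez
    P=np.array([x0,y0,0])+47*ex+26*ez+d*l+n*h+lat*ey
    z=-d;x=ey;return P,np.c_[x,np.cross(z,x),z]
def boxpt(p,q):
    x0,y0,a,_=p;return np.array([x0+np.cos(a)*q[0]-np.sin(a)*q[1],y0+np.sin(a)*q[0]+np.cos(a)*q[1],q[2]])
def rows(seq,g=-1):
    """seq: list of (P,R,n) ; print rows"""
    s=state();P=s["ee_pos"];Rm=R.from_quat(s["tool_rot"]);out=[]
    print("at",P.round(1),"F",s["wrist_force"].round(1),"q",s["q"].round(2),"t",s["clock"])
    for Q,RR,n in seq:
        RR=R.from_matrix(RR) if not isinstance(RR,R) else RR
        rv=(Rm.inv()*RR).as_rotvec();P0=P;R0=Rm
        for i in range(1,n+1):
            Pi=P0+(Q-P0)*i/n;Ri=R0*R.from_rotvec(rv*i/n)
            out.append(list(np.round(Rm.inv().apply(Pi-P)/10,2))+list(np.round((Rm.inv()*Ri).as_rotvec(),3))+[g]);P=Pi;Rm=Ri
    for r in out: print([float(v)+0 for v in r])
pb,pc=pickle.load(open("fit.pkl","rb"))
E
python3 - <<'E'
from mv import *
rows([(np.array([400,330,231.]),boxR(pb[2]),10),(boxpt(pb,[78,0,200]),boxR(pb[2]),10),(boxpt(pb,[78,0,98]),boxR(pb[2]),10)])
E
```

```text
at [198.8 592.2 230.8] F [ 0.6 -0.2 -0.3] q [-1.32  0.52 -0.04  1.6   0.02  1.02 -0.11] t 0.1
[-1.85, 2.74, 0.0, 0.0, 0.0, -0.058, -1.0]
[-2.0, 2.63, 0.0, 0.0, 0.0, -0.058, -1.0]
[-2.15, 2.51, 0.0, 0.0, 0.0, -0.058, -1.0]
[-2.29, 2.38, 0.0, 0.0, 0.0, -0.058, -1.0]
[-2.42, 2.25, 0.0, 0.0, 0.0, -0.058, -1.0]
[-2.55, 2.1, 0.0, 0.0, 0.0, -0.058, -1.0]
[-2.67, 1.95, 0.0, 0.0, 0.0, -0.058, -1.0]
[-2.77, 1.8, 0.0, 0.0, 0.0, -0.058, -1.0]
[-2.87, 1.63, 0.0, 0.0, 0.0, -0.058, -1.0]
[-2.96, 1.47, 0.0, 0.0, 0.0, -0.058, -1.0]
[-1.83, 1.37, 0.31, 0.0, 0.0, 0.0, -1.0]
[-1.83, 1.37, 0.31, 0.0, 0.0, 0.0, -1.0]
[-1.83, 1.37, 0.31, 0.0, 0.0, 0.0, -1.0]
[-1.83, 1.37, 0.31, 0.0, 0.0, 0.0, -1.0]
[-1.83, 1.37, 0.31, 0.0, 0.0, 0.0, -1.0]
[-1.83, 1.37, 0.31, 0.0, 0.0, 0.0, -1.0]
[-1.83, 1.37, 0.31, 0.0, 0.0, 0.0, -1.0]
[-1.83, 1.37, 0.31, 0.0, 0.0, 0.0, -1.0]
[-1.83, 1.37, 0.31, 0.0, 0.0, 0.0, -1.0]
[-1.83, 1.37, 0.31, 0.0, 0.0, 0.0, -1.0]
[0.0, 0.0, 1.02, 0.0, 0.0, 0.0, -1.0]
[0.0, 0.0, 1.02, 0.0, 0.0, 0.0, -1.0]
[0.0, 0.0, 1.02, 0.0, 0.0, 0.0, -1.0]
[0.0, 0.0, 1.02, 0.0, 0.0, 0.0, -1.0]
[0.0, 0.0, 1.02, 0.0, 0.0, 0.0, -1.0]
[0.0, 0.0, 1.02, 0.0, 0.0, 0.0, -1.0]
[0.0, 0.0, 1.02, 0.0, 0.0, 0.0, -1.0]
[0.0, 0.0, 1.02, 0.0, 0.0, 0.0, -1.0]
[0.0, 0.0, 1.02, 0.0, 0.0, 0.0, -1.0]
[0.0, 0.0, 1.02, 0.0, 0.0, 0.0, -1.0]
```

>>> {"name": "servo_tool", "arguments": {
  "plan": [
    [-1.85,2.74,0,0,0,-0.058,-1],
    [-2.0,2.63,0,0,0,-0.058,-1],
    [-2.15,2.51,0,0,0,-0.058,-1],
    [-2.29,2.38,0,0,0,-0.058,-1],
    [-2.42,2.25,0,0,0,-0.058,-1],
    [-2.55,2.1,0,0,0,-0.058,-1],
    [-2.67,1.95,0,0,0,-0.058,-1],
    [-2.77,1.8,0,0,0,-0.058,-1],
    [-2.87,1.63,0,0,0,-0.058,-1],
    [-2.96,1.47,0,0,0,-0.058,-1]
  ]
}}

```text
clock: 1.1
ee_pos: [400.9, 329.4, 231.2]
tool_rot: [0.61, 0.792, -0.0, -0.0]
wrist_force: [0.8, -0.1, -0.3]
grip_width: -0.003
```

>>> {"name": "servo_tool", "arguments": {
  "plan": [
    [-1.83,1.37,0.31,0,0,0,-1],
    [-1.83,1.37,0.31,0,0,0,-1],
    [-1.83,1.37,0.31,0,0,0,-1],
    [-1.83,1.37,0.31,0,0,0,-1],
    [-1.83,1.37,0.31,0,0,0,-1],
    [-1.83,1.37,0.31,0,0,0,-1],
    [-1.83,1.37,0.31,0,0,0,-1],
    [-1.83,1.37,0.31,0,0,0,-1],
    [-1.83,1.37,0.31,0,0,0,-1],
    [-1.83,1.37,0.31,0,0,0,-1]
  ]
}}

```text
clock: 2.1
ee_pos: [579.8, 187.6, 199.9]
tool_rot: [0.611, 0.792, -0.0, -0.0]
wrist_force: [0.5, -0.4, 0.5]
grip_width: -0.001
```

Run:
```python
from mv import *
from bench import camera
rows([(boxpt(pb,[78,0,98]),boxR(pb[2]),1)])
print(boxpt(pb,[78,0,200]),R.from_matrix(boxR(pb[2])).as_quat())
for n in("scene","top"):
    c=camera(n);cv2.imwrite(f"pics/{n}1.png",cv2.resize(c["pixels"][:,:,::-1],(560,420)))
```

```text
at [579.8 187.6 199.9] F [ 0.5 -0.4  0.5] q [-0.38  0.53 -0.04  1.67  0.03  0.94  1.39] t 2.1
[-0.01, -0.16, 10.19, -0.001, 0.0, 0.004, -1.0]
[578.23194258 187.15934572 200.        ] [0.6125171  0.79045733 0.         0.        ]
```

View pics/scene1.png

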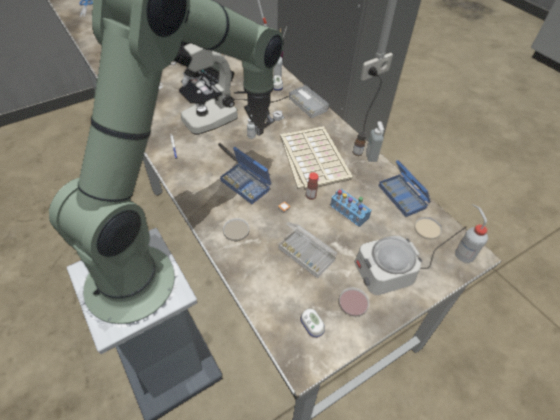

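View pics/top1.png

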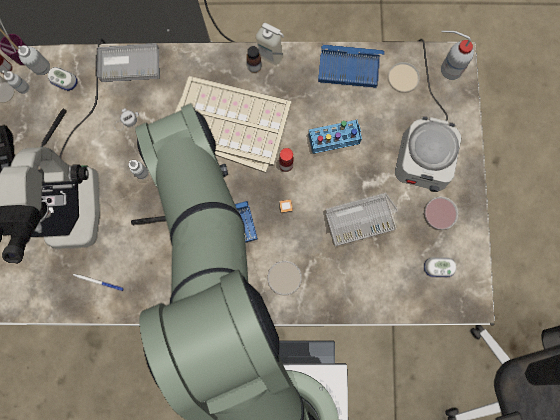

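>>> {"name": "servo_tool", "arguments": {
  "plan": [
    [0,-0.02,1.0,0,0,0,-1],
    [0,-0.02,1.0,0,0,0,-1],
    [0,-0.02,1.0,0,0,0,-1],
    [0,-0.02,1.0,0,0,0,-1],
    [0,-0.02,1.0,0,0,0,-1],
    [0,-0.02,1.0,0,0,0,-1],
    [0,-0.02,1.0,0,0,0,-1],
    [0,-0.02,1.0,0,0,0,-1],
    [0,0,1.0,0,0,0,-1],
    [0,0,0.5,0,0,0,-1]
  ]
}}

```text
clock: 3.2
ee_pos: [577.4, 187.8, 104.1]
tool_rot: [0.611, 0.792, -0.0, -0.0]
wrist_force: [-1.0, 0.1, -0.0]
grip_width: -0.003
```

Run:
```python
from mv import *
from bench import camera
c=camera("scene");crop(c,190,90,110,110,6,"pics/s2.png")
Rb=boxR(pb[2]);seq=[]
def tp(t,l=78,h=11):
    x=47-l*np.cos(t)+h*np.sin(t)+11;z=26+l*np.sin(t)+h*np.cos(t);return boxpt(pb,[x,0,z])
seq.append((tp(1.4),Rb,10))
for t in np.arange(1.35,-.01,-.07): seq.append((tp(t),Rb,1))
rows(seq)
```

```text
at [577.2 187.8 103.8] F [-0.4  0.1 -0.7] q [-0.38  0.65 -0.04  1.75  0.04  0.75  1.38] t 3.25
[-0.01, -0.22, -0.01, 0.0, 0.0, 0.0, -1.0]
[-0.01, -0.22, -0.01, 0.0, 0.0, 0.0, -1.0]
[-0.01, -0.22, -0.01, 0.0, 0.0, 0.0, -1.0]
[-0.01, -0.22, -0.01, 0.0, 0.0, 0.0, -1.0]
[-0.01, -0.22, -0.01, 0.0, 0.0, 0.0, -1.0]
[-0.01, -0.22, -0.01, 0.0, 0.0, 0.0, -1.0]
[-0.01, -0.22, -0.01, 0.0, 0.0, 0.0, -1.0]
[-0.01, -0.22, -0.01, 0.0, 0.0, 0.0, -1.0]
[-0.01, -0.22, -0.01, 0.0, 0.0, 0.0, -1.0]
[-0.01, -0.22, -0.01, 0.0, 0.0, 0.0, -1.0]
[0.0, -0.39, 0.02, 0.0, 0.0, 0.0, -1.0]
[0.0, -0.55, 0.06, 0.0, 0.0, 0.0, -1.0]
[0.0, -0.54, 0.1, 0.0, 0.0, 0.0, -1.0]
[0.0, -0.53, 0.14, 0.0, 0.0, 0.0, -1.0]
[0.0, -0.52, 0.18, 0.0, 0.0, 0.0, -1.0]
[0.0, -0.51, 0.21, 0.0, 0.0, 0.0, -1.0]
[0.0, -0.49, 0.25, 0.0, 0.0, 0.0, -1.0]
[0.0, -0.47, 0.28, 0.0, 0.0, 0.0, -1.0]
[0.0, -0.45, 0.31, 0.0, 0.0, 0.0, -1.0]
[0.0, -0.43, 0.34, 0.0, 0.0, 0.0, -1.0]
[0.0, -0.4, 0.37, 0.0, 0.0, 0.0, -1.0]
[0.0, -0.38, 0.4, 0.0, 0.0, 0.0, -1.0]
[0.0, -0.35, 0.43, 0.0, 0.0, 0.0, -1.0]
[0.0, -0.32, 0.45, 0.0, 0.0, 0.0, -1.0]
[0.0, -0.29, 0.47, 0.0, 0.0, 0.0, -1.0]
[0.0, -0.25, 0.49, 0.0, 0.0, 0.0, -1.0]
[0.0, -0.22, 0.51, 0.0, 0.0, 0.0, -1.0]
[0.0, -0.18, 0.52, 0.0, 0.0, 0.0, -1.0]
[0.0, -0.14, 0.53, 0.0, 0.0, 0.0, -1.0]
[0.0, -0.11, 0.54, 0.0, 0.0, 0.0, -1.0]
```

View pics/s2.png

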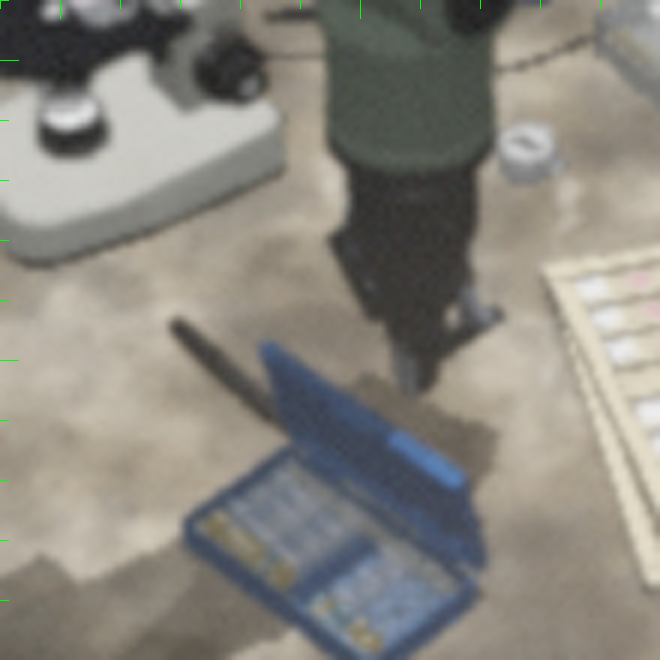

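>>> {"name": "servo_tool", "arguments": {
  "plan": [
    [0,-0.22,0,0,0,0,-1],
    [0,-0.22,0,0,0,0,-1],
    [0,-0.22,0,0,0,0,-1],
    [0,-0.22,0,0,0,0,-1],
    [0,-0.22,0,0,0,0,-1],
    [0,-0.22,0,0,0,0,-1],
    [0,-0.22,0,0,0,0,-1],
    [0,-0.22,0,0,0,0,-1],
    [0,-0.22,0,0,0,0,-1],
    [0,-0.22,0,0,0,0,-1]
  ]
}}

```text
clock: 4.25
ee_pos: [556.3, 182.3, 105.3]
tool_rot: [0.611, 0.792, -0.0, -0.0]
wrist_force: [0.0, -0.8, -0.1]
grip_width: -0.003
```

>>> {"name": "servo_tool", "arguments": {
  "plan": [
    [0,-0.39,0.02,0,0,0,-1],
    [0,-0.55,0.06,0,0,0,-1],
    [0,-0.54,0.1,0,0,0,-1],
    [0,-0.53,0.14,0,0,0,-1],
    [0,-0.52,0.18,0,0,0,-1],
    [0,-0.51,0.21,0,0,0,-1],
    [0,-0.49,0.25,0,0,0,-1],
    [0,-0.47,0.28,0,0,0,-1],
    [0,-0.45,0.31,0,0,0,-1],
    [0,-0.43,0.34,0,0,0,-1]
  ]
}}

```text
clock: 5.25
ee_pos: [508.8, 169.9, 86.1]
tool_rot: [0.611, 0.792, -0.0, -0.0]
wrist_force: [-0.2, 0.1, 0.9]
grip_width: -0.0
```

Run:
```python
from mv import *
from bench import camera
c=camera("scene");crop(c,190,90,110,110,6,"pics/s3.png")
def tp(t,l=78,h=11):
    x=47-l*np.cos(t)+h*np.sin(t)+11;z=26+l*np.sin(t)+h*np.cos(t);return boxpt(pb,[x,0,z])
print(tp(.72));rows([])
```

```text
[509.10465354 169.33774214  85.70186743]
at [508.  169.6  85.5] F [-0.1 -0.1 -0.8] q [-0.4   0.59 -0.05  1.95  0.04  0.61  1.35] t 5.3
```

View pics/s3.png

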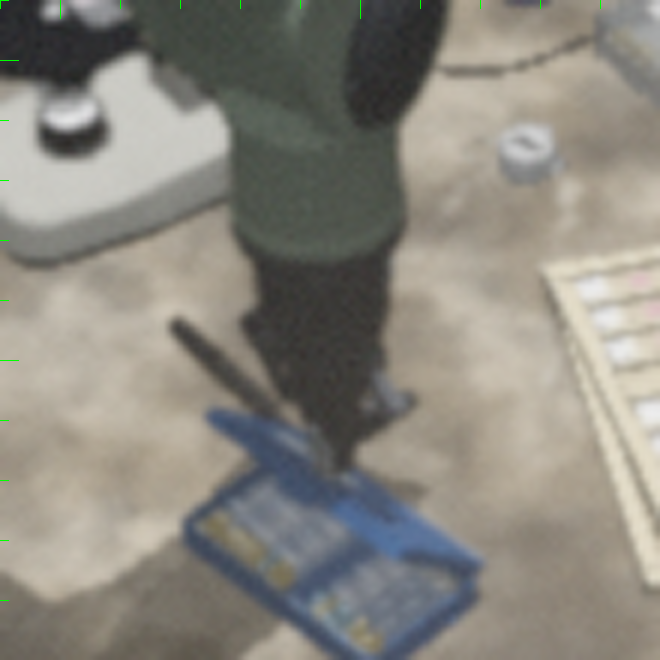

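Lid is folding down with the fingers behind it (edge now about (210,415)–(480,560)); box unmoved. Continuing the arc.

>>> {"name": "servo_tool", "arguments": {
  "plan": [
    [0,-0.4,0.37,0,0,0,-1],
    [0,-0.38,0.4,0,0,0,-1],
    [0,-0.35,0.43,0,0,0,-1],
    [0,-0.32,0.45,0,0,0,-1],
    [0,-0.29,0.47,0,0,0,-1],
    [0,-0.25,0.49,0,0,0,-1],
    [0,-0.22,0.51,0,0,0,-1],
    [0,-0.18,0.52,0,0,0,-1],
    [0,-0.14,0.53,0,0,0,-1],
    [0,-0.1,0.4,0,0,0,-1]
  ]
}}

```text
clock: 6.3
ee_pos: [483.6, 163.3, 40.2]
tool_rot: [0.611, 0.792, -0.0, -0.0]
wrist_force: [0.6, -0.4, 0.1]
grip_width: 0.001
```

Run:
```python
from mv import *
from bench import camera
c=camera("scene");crop(c,190,90,110,110,6,"pics/s4.png")
rows([])
```

```text
at [483.4 163.2  39.7] F [-0.4  0.2 -1.4] q [-0.41  0.64 -0.04  2.03  0.05  0.47  1.33] t 6.35
```

View pics/s4.png

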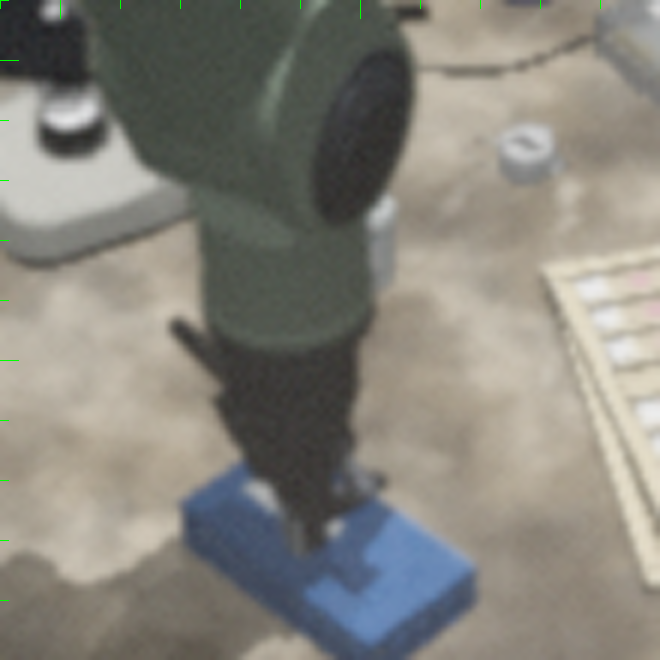

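>>> {"name": "servo_tool", "arguments": {
  "plan": [
    [0,0,0.1,0,0,0,-1],
    [0,0,0.1,0,0,0,-1],
    [0,0,0.05,0,0,0,-1],
    [0,0,0,0,0,0,-1],
    [0,0,0,0,0,0,-1],
    [0,0,0,0,0,0,-1],
    [0,0,0,0,0,0,-1],
    [0,0,0,0,0,0,-1],
    [0,0,0,0,0,0,-1],
    [0,0,0,0,0,0,-1]
  ]
}}

```text
clock: 7.35
ee_pos: [483.8, 163.3, 38.2]
tool_rot: [0.611, 0.792, -0.0, -0.0]
wrist_force: [0.2, 0.0, -0.2]
grip_width: 0.0
```

>>> {"name": "servo_tool", "arguments": {
  "plan": [
    [0,0,0.1,0,0,0,-1],
    [0,0,0.1,0,0,0,-1],
    [0,0,0,0,0,0,-1],
    [0,0,0,0,0,0,-1],
    [0,0,0,0,0,0,-1],
    [0,0,0,0,0,0,-1],
    [0,0,0,0,0,0,-1],
    [0,0,0,0,0,0,-1],
    [0,0,0,0,0,0,-1],
    [0,0,0,0,0,0,-1]
  ]
}}

```text
clock: 8.35
ee_pos: [483.9, 163.3, 37.5]
tool_rot: [0.611, 0.792, 0.0, 0.0]
wrist_force: [-9.0, -2.6, 37.7]
grip_width: 0.006
```

Run:
```python
from mv import *
Rb=boxR(pb[2]);P=state()["ee_pos"]
A=lidpose(pc,.906,180,-35)[0]; A[2]=max(A[2],190)
B,RB=lidpose(pc,.906,170,-33);C,_=lidpose(pc,.906,68,-33)
print(A,B,C)
rows([(P+[0,0,150.],Rb,10),(A,RB,20),(B,RB,5),(C,RB,15)])
```

```text
[ 437.81535701 -223.10685665  190.        ] [ 445.29110886 -221.08984914  139.43955411] [ 506.04241684 -204.69874264   59.16122449]
at [483.9 163.3  37.5] F [-9.  -2.6 37.7] q [-0.41  0.65 -0.04  2.03  0.05  0.46  1.33] t 8.35
[0.0, 0.0, -1.5, 0.0, 0.0, 0.0, -1.0]
[0.0, 0.0, -1.5, 0.0, 0.0, 0.0, -1.0]
[0.0, 0.0, -1.5, 0.0, 0.0, 0.0, -1.0]
[0.0, 0.0, -1.5, 0.0, 0.0, 0.0, -1.0]
[0.0, 0.0, -1.5, 0.0, 0.0, 0.0, -1.0]
[0.0, 0.0, -1.5, 0.0, 0.0, 0.0, -1.0]
[0.0, 0.0, -1.5, 0.0, 0.0, 0.0, -1.0]
[0.0, 0.0, -1.5, 0.0, 0.0, 0.0, -1.0]
[0.0, 0.0, -1.5, 0.0, 0.0, 0.0, -1.0]
[0.0, 0.0, -1.5, 0.0, 0.0, 0.0, -1.0]
[-1.81, -0.71, -0.01, -0.033, 0.0, -0.001, -1.0]
[-1.81, -0.71, -0.04, -0.033, 0.0, -0.001, -1.0]
[-1.81, -0.71, -0.06, -0.033, 0.0, -0.001, -1.0]
[-1.81, -0.7, -0.08, -0.033, 0.0, -0.001, -1.0]
[-1.81, -0.7, -0.11, -0.033, 0.0, -0.001, -1.0]
[-1.81, -0.7, -0.13, -0.033, 0.0, -0.001, -1.0]
[-1.81, -0.69, -0.15, -0.033, 0.0, -0.001, -1.0]
[-1.81, -0.69, -0.18, -0.033, 0.0, -0.001, -1.0]
[-1.81, -0.68, -0.2, -0.033, 0.0, -0.001, -1.0]
[-1.81, -0.68, -0.22, -0.033, 0.0, -0.001, -1.0]
[-1.81,
[... 545 characters left out ...]
0, 0.0, -1.0]
[0.0, -0.5, 0.89, 0.0, 0.0, 0.0, -1.0]
[0.0, -0.5, 0.89, 0.0, 0.0, 0.0, -1.0]
[0.0, -0.5, 0.89, 0.0, 0.0, 0.0, -1.0]
[0.0, 0.0, 0.68, 0.0, 0.0, 0.0, -1.0]
[0.0, 0.0, 0.68, 0.0, 0.0, 0.0, -1.0]
[0.0, 0.0, 0.68, 0.0, 0.0, 0.0, -1.0]
[0.0, 0.0, 0.68, 0.0, 0.0, 0.0, -1.0]
[0.0, 0.0, 0.68, 0.0, 0.0, 0.0, -1.0]
[0.0, 0.0, 0.68, 0.0, 0.0, 0.0, -1.0]
[0.0, 0.0, 0.68, 0.0, 0.0, 0.0, -1.0]
[0.0, 0.0, 0.68, 0.0, 0.0, 0.0, -1.0]
[0.0, 0.0, 0.68, 0.0, 0.0, 0.0, -1.0]
[0.0, 0.0, 0.68, 0.0, 0.0, 0.0, -1.0]
[0.0, 0.0, 0.68, 0.0, 0.0, 0.0, -1.0]
[0.0, 0.0, 0.68, 0.0, 0.0, 0.0, -1.0]
[0.0, 0.0, 0.68, 0.0, 0.0, 0.0, -1.0]
[0.0, 0.0, 0.68, 0.0, 0.0, 0.0, -1.0]
[0.0, 0.0, 0.68, 0.0, 0.0, 0.0, -1.0]
```

>>> {"name": "servo_tool", "arguments": {
  "plan": [
    [0,0,-0.5,0,0,0,-1],
    [0,0,-1.5,0,0,0,-1],
    [0,0,-1.5,0,0,0,-1],
    [0,0,-1.5,0,0,0,-1],
    [0,0,-1.5,0,0,0,-1],
    [0,0,-1.5,0,0,0,-1],
    [0,0,-2,0,0,0,-1],
    [0,0,-2,0,0,0,-1],
    [0,0,-2,0,0,0,-1],
    [0,0,-1.5,0,0,0,-1]
  ]
}}

```text
clock: 9.35
ee_pos: [483.9, 163.4, 192.4]
tool_rot: [0.611, 0.792, 0.0, 0.0]
wrist_force: [-0.2, -0.7, 0.2]
grip_width: 0.005
```

>>> {"name": "servo_tool", "arguments": {
  "plan": [
    [-1.81,-0.71,-0.01,-0.033,0,0,-1],
    [-1.81,-0.71,-0.04,-0.033,0,0,-1],
    [-1.81,-0.71,-0.06,-0.033,0,0,-1],
    [-1.81,-0.7,-0.08,-0.033,0,0,-1],
    [-1.81,-0.7,-0.11,-0.033,0,0,-1],
    [-1.81,-0.7,-0.13,-0.033,0,0,-1],
    [-1.81,-0.69,-0.15,-0.033,0,0,-1],
    [-1.81,-0.69,-0.18,-0.033,0,0,-1],
    [-1.81,-0.68,-0.2,-0.033,0,0,-1],
    [-1.81,-0.68,-0.22,-0.033,0,0,-1]
  ]
}}

```text
clock: 10.35
ee_pos: [460.8, -30.5, 192.7]
tool_rot: [0.602, 0.781, 0.13, 0.101]
wrist_force: [-0.2, -0.0, 0.5]
grip_width: -0.005
```

>>> {"name": "servo_tool", "arguments": {
  "plan": [
    [-1.81,-0.67,-0.25,-0.033,0,0,-1],
    [-1.81,-0.66,-0.27,-0.033,0,0,-1],
    [-1.81,-0.66,-0.29,-0.033,0,0,-1],
    [-1.81,-0.65,-0.31,-0.033,0,0,-1],
    [-1.81,-0.64,-0.34,-0.033,0,0,-1],
    [-1.81,-0.63,-0.36,-0.033,0,0,-1],
    [-1.81,-0.62,-0.38,-0.033,0,0,-1],
    [-1.81,-0.6,-0.4,-0.033,0,0,-1],
    [-1.81,-0.59,-0.42,-0.033,0,0,-1],
    [-1.81,-0.58,-0.44,-0.033,0,0,-1]
  ]
}}

```text
clock: 11.35
ee_pos: [441.4, -182.9, 192.9]
tool_rot: [0.585, 0.759, 0.228, 0.173]
wrist_force: [0.4, -0.3, -1.1]
grip_width: 0.001
```

Run:
```python
from mv import *
from bench import camera
c=camera("scene");pickle.dump(c,open("s5.pkl","wb"));t=camera("top")
pickle.dump(t,open("t5.pkl","wb"))
q=pb.copy();q[3]=0
crop(t,175,190,95,75,6,"pics/t5b.png");crop(c,210,135,75,75,8,"pics/s5b.png",[proj(c,v) for v in model(q).values()])
cv2.imwrite("pics/s5.png",c["pixels"][:,:,::-1])
B,RB=lidpose(pc,.906,170,-33);C,_=lidpose(pc,.906,68,-33)
rows([(B,RB,5),(C,RB,15)])
```

```text
at [ 440.2 -186.   192.1] F [-0.   0.7  1. ] q [ 1.4   0.41 -1.03  2.32 -0.22  0.16  2.52] t 11.45
[-0.71, -0.64, 0.83, -0.017, 0.0, -0.003, -1.0]
[-0.71, -0.66, 0.82, -0.017, 0.0, -0.003, -1.0]
[-0.71, -0.67, 0.81, -0.017, 0.0, -0.003, -1.0]
[-0.71, -0.69, 0.8, -0.017, 0.0, -0.003, -1.0]
[-0.71, -0.7, 0.79, -0.017, 0.0, -0.003, -1.0]
[0.0, 0.0, 0.68, 0.0, 0.0, 0.0, -1.0]
[0.0, 0.0, 0.68, 0.0, 0.0, 0.0, -1.0]
[0.0, 0.0, 0.68, 0.0, 0.0, 0.0, -1.0]
[0.0, 0.0, 0.68, 0.0, 0.0, 0.0, -1.0]
[0.0, 0.0, 0.68, 0.0, 0.0, 0.0, -1.0]
[0.0, 0.0, 0.68, 0.0, 0.0, 0.0, -1.0]
[0.0, 0.0, 0.68, 0.0, 0.0, 0.0, -1.0]
[0.0, 0.0, 0.68, 0.0, 0.0, 0.0, -1.0]
[0.0, 0.0, 0.68, 0.0, 0.0, 0.0, -1.0]
[0.0, 0.0, 0.68, 0.0, 0.0, 0.0, -1.0]
[0.0, 0.0, 0.68, 0.0, 0.0, 0.0, -1.0]
[0.0, 0.0, 0.68, 0.0, 0.0, 0.0, -1.0]
[0.0, 0.0, 0.68, 0.0, 0.0, 0.0, -1.0]
[0.0, 0.0, 0.68, 0.0, 0.0, 0.0, -1.0]
[0.0, 0.0, 0.68, 0.0, 0.0, 0.0, -1.0]
```

View pics/s5b.png

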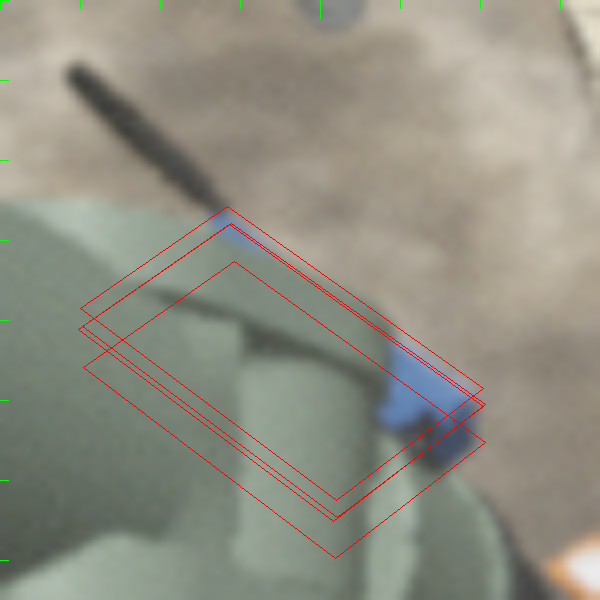

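View pics/t5b.png

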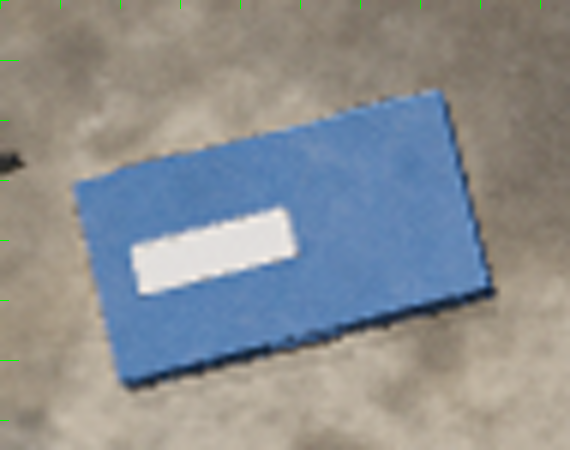

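View pics/s5.png

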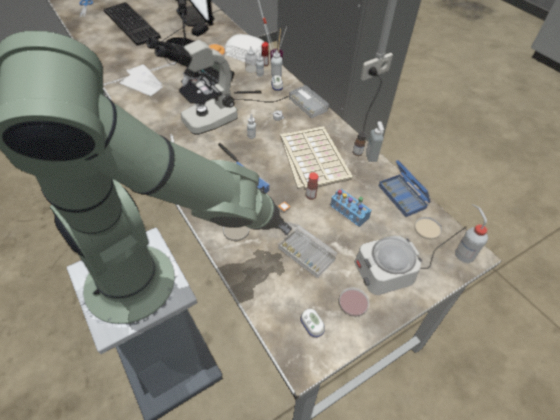

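```bash
cat >> mv.py <<'E'
def trows(Q,yawoff,tilt,n,p=None,m=1):
    pass
E
python3 - <<'E'
from mv import *
a=pc[2];P=np.array
rows([(P([460,-110,205.]),boxR(a-1.2),10),(P([470,-150,205.]),boxR(a-2.3),10),(P([470,-200,205.]),boxR(a-np.pi),10)])
E
```

```text
at [ 440.2 -186.   192.1] F [-0.   0.7  1. ] q [ 1.4   0.41 -1.03  2.32 -0.22  0.16  2.52] t 11.45
[0.69, 0.39, 0.1, 0.051, -0.035, 0.115, -1.0]
[0.73, 0.31, 0.06, 0.051, -0.035, 0.115, -1.0]
[0.76, 0.23, 0.02, 0.051, -0.035, 0.115, -1.0]
[0.78, 0.14, -0.01, 0.051, -0.035, 0.115, -1.0]
[0.79, 0.04, -0.05, 0.051, -0.035, 0.115, -1.0]
[0.79, -0.05, -0.07, 0.051, -0.035, 0.115, -1.0]
[0.78, -0.15, -0.1, 0.051, -0.035, 0.115, -1.0]
[0.75, -0.24, -0.11, 0.051, -0.035, 0.115, -1.0]
[0.71, -0.33, -0.12, 0.051, -0.035, 0.115, -1.0]
[0.67, -0.41, -0.13, 0.051, -0.035, 0.115, -1.0]
[-0.16, 0.38, 0.0, 0.0, 0.0, 0.11, -1.0]
[-0.11, 0.4, 0.0, 0.0, 0.0, 0.11, -1.0]
[-0.07, 0.41, 0.0, 0.0, 0.0, 0.11, -1.0]
[-0.02, 0.41, 0.0, 0.0, 0.0, 0.11, -1.0]
[0.02, 0.41, 0.0, 0.0, 0.0, 0.11, -1.0]
[0.07, 0.41, 0.0, 0.0, 0.0, 0.11, -1.0]
[0.11, 0.4, 0.0, 0.0, 0.0, 0.11, -1.0]
[0.15, 0.38, 0.0, 0.0, 0.0, 0.11, -1.0]
[0.19, 0.36, 0.0, 0.0, 0.0, 0.11, -1.0]
[0.23, 0.34, 0.0, 0.0, 0.0, 0.11, -1.0]
[0.22, 0.45, 0.0, 0.0, 0.0, 0.084, -1.0]
[0.26, 0.43, 0.0, 0.0, 0.0, 0.084, -1.0]
[0.3, 0.4, 0.0, 0.0, 0.0, 0.084, -1.0]
[0.33, 0.38, 0.0, 0.0, 0.0, 0.084, -1.0]
[0.36, 0.35, 0.0, 0.0, 0.0, 0.084, -1.0]
[0.39, 0.32, 0.0, 0.0, 0.0, 0.084, -1.0]
[0.41, 0.28, 0.0, 0.0, 0.0, 0.084, -1.0]
[0.43, 0.25, 0.0, 0.0, 0.0, 0.084, -1.0]
[0.45, 0.21, 0.0, 0.0, 0.0, 0.084, -1.0]
[0.47, 0.17, 0.0, 0.0, 0.0, 0.084, -1.0]
```

>>> {"name": "servo_tool", "arguments": {
  "plan": [
    [0.69,0.39,0.1,0.051,-0.035,0.115,-1],
    [0.73,0.31,0.06,0.051,-0.035,0.115,-1],
    [0.76,0.23,0.02,0.051,-0.035,0.115,-1],
    [0.78,0.14,-0.01,0.051,-0.035,0.115,-1],
    [0.79,0.04,-0.05,0.051,-0.035,0.115,-1],
    [0.79,-0.05,-0.07,0.051,-0.035,0.115,-1],
    [0.78,-0.15,-0.1,0.051,-0.035,0.115,-1],
    [0.75,-0.24,-0.11,0.051,-0.035,0.115,-1],
    [0.71,-0.33,-0.12,0.051,-0.035,0.115,-1],
    [0.67,-0.41,-0.13,0.051,-0.035,0.115,-1]
  ]
}}

```text
clock: 12.45
ee_pos: [441.8, -121.3, 194.8]
tool_rot: [0.889, 0.453, 0.053, 0.038]
wrist_force: [-0.9, 0.3, 0.1]
grip_width: -0.001
```

Run:
```python
from mv import *
a=pc[2];P=np.array
rows([(P([470,-150,205.]),boxR(a-2.3),10),(P([470,-200,205.]),boxR(a-np.pi),10)])
```

```text
at [ 441.8 -121.3  194.8] F [-0.9  0.3  0.1] q [ 0.19  0.25 -0.06  2.16  0.03  0.6   1.05] t 12.45
[-0.06, 0.41, -0.06, 0.005, -0.013, 0.141, -1.0]
[-0.01, 0.41, -0.06, 0.005, -0.013, 0.141, -1.0]
[0.05, 0.41, -0.06, 0.005, -0.013, 0.141, -1.0]
[0.11, 0.4, -0.07, 0.005, -0.013, 0.141, -1.0]
[0.16, 0.38, -0.07, 0.005, -0.013, 0.141, -1.0]
[0.21, 0.35, -0.08, 0.005, -0.013, 0.141, -1.0]
[0.26, 0.32, -0.08, 0.005, -0.013, 0.141, -1.0]
[0.3, 0.28, -0.09, 0.005, -0.013, 0.141, -1.0]
[0.33, 0.23, -0.09, 0.005, -0.013, 0.141, -1.0]
[0.36, 0.18, -0.1, 0.005, -0.013, 0.141, -1.0]
[0.22, 0.45, 0.0, 0.0, 0.0, 0.084, -1.0]
[0.26, 0.43, 0.0, 0.0, 0.0, 0.084, -1.0]
[0.3, 0.4, 0.0, 0.0, 0.0, 0.084, -1.0]
[0.33, 0.38, 0.0, 0.0, 0.0, 0.084, -1.0]
[0.36, 0.35, 0.0, 0.0, 0.0, 0.084, -1.0]
[0.39, 0.32, 0.0, 0.0, 0.0, 0.084, -1.0]
[0.41, 0.28, 0.0, 0.0, 0.0, 0.084, -1.0]
[0.43, 0.25, 0.0, 0.0, 0.0, 0.084, -1.0]
[0.45, 0.21, 0.0, 0.0, 0.0, 0.084, -1.0]
[0.47, 0.17, 0.0, 0.0, 0.0, 0.084, -1.0]
```

>>> {"name": "servo_tool", "arguments": {
  "plan": [
    [-0.06,0.41,-0.06,0.005,-0.013,0.141,-1],
    [-0.01,0.41,-0.06,0.005,-0.013,0.141,-1],
    [0.05,0.41,-0.06,0.005,-0.013,0.141,-1],
    [0.11,0.4,-0.07,0.005,-0.013,0.141,-1],
    [0.16,0.38,-0.07,0.005,-0.013,0.141,-1],
    [0.21,0.35,-0.08,0.005,-0.013,0.141,-1],
    [0.26,0.32,-0.08,0.005,-0.013,0.141,-1],
    [0.3,0.28,-0.09,0.005,-0.013,0.141,-1],
    [0.33,0.23,-0.09,0.005,-0.013,0.141,-1],
    [0.36,0.18,-0.1,0.005,-0.013,0.141,-1]
  ]
}}

```text
clock: 13.45
ee_pos: [470.3, -150.6, 204.9]
tool_rot: [0.972, -0.233, 0.003, 0.0]
wrist_force: [0.5, 0.2, -0.2]
grip_width: 0.001
```

>>> {"name": "servo_tool", "arguments": {
  "plan": [
    [0.22,0.45,0,0,0,0.084,-1],
    [0.26,0.43,0,0,0,0.084,-1],
    [0.3,0.4,0,0,0,0.084,-1],
    [0.33,0.38,0,0,0,0.084,-1],
    [0.36,0.35,0,0,0,0.084,-1],
    [0.39,0.32,0,0,0,0.084,-1],
    [0.41,0.28,0,0,0,0.084,-1],
    [0.43,0.25,0,0,0,0.084,-1],
    [0.45,0.21,0,0,0,0.084,-1],
    [0.47,0.17,0,0,0,0.084,-1]
  ]
}}

```text
clock: 14.45
ee_pos: [470.1, -200.8, 205.0]
tool_rot: [0.793, -0.609, 0.003, -0.001]
wrist_force: [-1.0, 0.3, -0.0]
grip_width: -0.0
```

Run:
```python
from mv import *
flip=np.diag([-1,-1,1.])
B,RB=lidpose(pc,.906,145,-33)
print(B)
rows([(np.array([452,-215,160.]),lidpose(pc,1.2,0,0)[1]@flip,10)])
```

```text
[ 460.18113532 -217.07242108  119.76349293]
at [ 470.1 -200.8  205. ] F [-1.   0.3 -0. ] q [-0.09  0.41  0.49  1.95 -0.26  0.84 -0.77] t 14.45
[0.09, 0.21, 0.45, 0.037, 0.0, 0.0, -1.0]
[0.09, 0.23, 0.44, 0.037, 0.0, 0.0, -1.0]
[0.09, 0.25, 0.43, 0.037, 0.0, 0.0, -1.0]
[0.09, 0.26, 0.42, 0.037, 0.0, 0.0, -1.0]
[0.09, 0.28, 0.41, 0.037, 0.0, 0.0, -1.0]
[0.09, 0.29, 0.4, 0.037, 0.0, 0.0, -1.0]
[0.09, 0.31, 0.39, 0.037, 0.0, 0.0, -1.0]
[0.09, 0.32, 0.38, 0.037, 0.0, 0.0, -1.0]
[0.09, 0.33, 0.37, 0.037, 0.0, 0.0, -1.0]
[0.09, 0.35, 0.36, 0.037, 0.0, 0.0, -1.0]
```

>>> {"name": "servo_tool", "arguments": {
  "plan": [
    [0.09,0.21,0.45,0.037,0,0,-1],
    [0.09,0.23,0.44,0.037,0,0,-1],
    [0.09,0.25,0.43,0.037,0,0,-1],
    [0.09,0.26,0.42,0.037,0,0,-1],
    [0.09,0.28,0.41,0.037,0,0,-1],
    [0.09,0.29,0.4,0.037,0,0,-1],
    [0.09,0.31,0.39,0.037,0,0,-1],
    [0.09,0.32,0.38,0.037,0,0,-1],
    [0.09,0.33,0.37,0.037,0,0,-1],
    [0.09,0.35,0.36,0.037,0,0,-1]
  ]
}}

```text
clock: 15.45
ee_pos: [452.1, -215.3, 160.1]
tool_rot: [0.781, -0.596, 0.115, -0.147]
wrist_force: [0.7, -0.2, -0.3]
grip_width: 0.002
```

```bash
cat >> mv.py <<'E'
flip=np.diag([-1,-1,1.])
def lippose(p,t,phi,e=25,gap=0,half=11):
    Q=lidpose(p,t,93,0)[0]; a=p[2]
    ex=np.array([np.cos(a),np.sin(a),0]);ez=np.array([0,0,1.])
    f=np.sin(phi)*ex-np.cos(phi)*ez;n=np.cos(phi)*ex+np.sin(phi)*ez
    return Q+e*f-(half+gap)*n, lidpose(p,np.pi/2-phi,0,0)[1]@flip
E
python3 - <<'E'
from mv import *
from bench import camera
A,RA=lippose(pc,.906,.37,e=-40,gap=22)
B,RB=lippose(pc,.906,.37,e=25,gap=22)
print(A,B)
rows([(A,RA,8),(B,RB,12)])
c=camera("scene");crop(c,230,170,120,110,6,"pics/s6.png")
E
```

```text
[ 472.55826893 -213.7329882   124.55473216] [ 495.25178636 -207.61012643   63.9534547 ]
at [ 452.1 -215.3  160.1] F [ 0.7 -0.2 -0.3] q [ 0.4   0.35  0.1   2.22 -0.81  0.41 -0.09] t 15.45
[0.05, -0.07, 0.51, -0.001, 0.0, 0.0, -1.0]
[0.05, -0.07, 0.51, -0.001, 0.0, 0.0, -1.0]
[0.05, -0.07, 0.51, -0.001, 0.0, 0.0, -1.0]
[0.05, -0.07, 0.51, -0.001, 0.0, 0.0, -1.0]
[0.05, -0.07, 0.51, -0.001, 0.0, 0.0, -1.0]
[0.05, -0.07, 0.51, -0.001, 0.0, 0.0, -1.0]
[0.05, -0.07, 0.5, -0.001, 0.0, 0.0, -1.0]
[0.05, -0.07, 0.5, -0.001, 0.0, 0.0, -1.0]
[0.0, 0.0, 0.54, 0.0, 0.0, 0.0, -1.0]
[0.0, 0.0, 0.54, 0.0, 0.0, 0.0, -1.0]
[0.0, 0.0, 0.54, 0.0, 0.0, 0.0, -1.0]
[0.0, 0.0, 0.54, 0.0, 0.0, 0.0, -1.0]
[0.0, 0.0, 0.54, 0.0, 0.0, 0.0, -1.0]
[0.0, 0.0, 0.54, 0.0, 0.0, 0.0, -1.0]
[0.0, 0.0, 0.54, 0.0, 0.0, 0.0, -1.0]
[0.0, 0.0, 0.54, 0.0, 0.0, 0.0, -1.0]
[0.0, 0.0, 0.54, 0.0, 0.0, 0.0, -1.0]
[0.0, 0.0, 0.54, 0.0, 0.0, 0.0, -1.0]
[0.0, 0.0, 0.54, 0.0, 0.0, 0.0, -1.0]
[0.0, 0.0, 0.54, 0.0, 0.0, 0.0, -1.0]
```

View pics/s6.png

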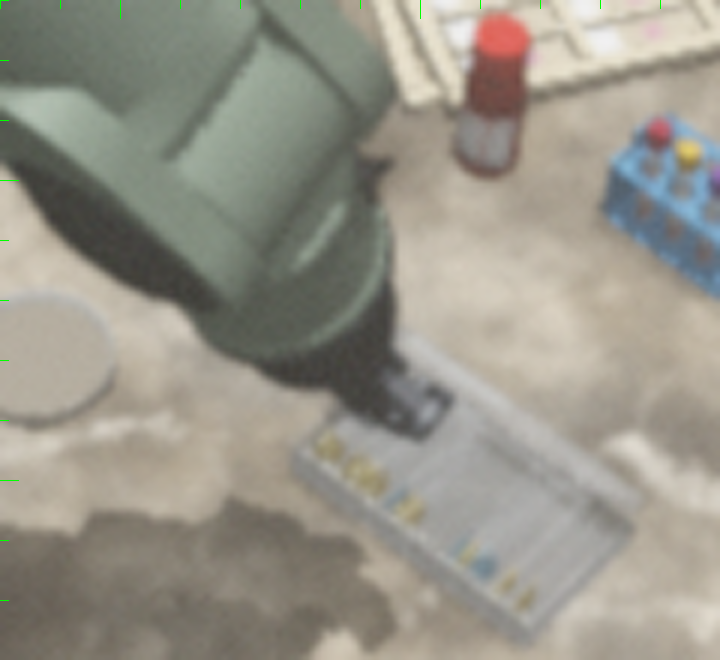

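>>> {"name": "servo_tool", "arguments": {
  "plan": [
    [0.05,-0.07,0.51,0,0,0,-1],
    [0.05,-0.07,0.51,0,0,0,-1],
    [0.05,-0.07,0.51,0,0,0,-1],
    [0.05,-0.07,0.51,0,0,0,-1],
    [0.05,-0.07,0.51,0,0,0,-1],
    [0.05,-0.07,0.51,0,0,0,-1],
    [0.05,-0.07,0.5,0,0,0,-1],
    [0.05,-0.07,0.5,0,0,0,-1],
    [0,0,0.4,0,0,0,-1],
    [0,0,0,0,0,0,-1]
  ]
}}

```text
clock: 16.5
ee_pos: [473.5, -214.2, 119.7]
tool_rot: [0.78, -0.597, 0.114, -0.146]
wrist_force: [0.6, -0.0, 0.6]
grip_width: 0.002
```

>>> {"name": "servo_tool", "arguments": {
  "plan": [
    [0,0,0.5,0,0,0,-1],
    [0,0,0.6,0,0,0,-1],
    [0,0,0.6,0,0,0,-1],
    [0,0,0.6,0,0,0,-1],
    [0,0,0.6,0,0,0,-1],
    [0,0,0.6,0,0,0,-1],
    [0,0,0.6,0,0,0,-1],
    [0,0,0.6,0,0,0,-1],
    [0,0,0.6,0,0,0,-1],
    [0,0,0.6,0,0,0,-1]
  ]
}}

```text
clock: 17.5
ee_pos: [494.6, -208.9, 64.9]
tool_rot: [0.78, -0.597, 0.114, -0.146]
wrist_force: [0.3, 0.3, -0.2]
grip_width: -0.001
```

Run:
```python
from mv import *
from bench import camera
c=camera("scene");crop(c,230,170,120,110,6,"pics/s7.png")
B,RB=lippose(pc,.906,.37,e=25,gap=22);print(B)
seq=[]
P,RA=lippose(pc,.93,.37);seq.append((P,RA,10))
for t in np.linspace(.93,1.85,31)[1:]:
    P,RA=lippose(pc,t,min(.37,1.57-t+.1));seq.append((P,RA,1))
rows(seq)
```

```text
[ 495.25178636 -207.61012643   63.9534547 ]
at [ 494.6 -208.6   64.2] F [-0.8  0.4 -1.1] q [ 0.54  0.58 -0.14  2.18 -1.07  0.18  0.16] t 17.55
[-0.01, -0.25, 0.0, 0.0, 0.0, 0.0, -1.0]
[-0.01, -0.25, 0.0, 0.0, 0.0, 0.0, -1.0]
[-0.01, -0.25, 0.0, 0.0, 0.0, 0.0, -1.0]
[-0.01, -0.25, 0.0, 0.0, 0.0, 0.0, -1.0]
[-0.01, -0.25, 0.0, 0.0, 0.0, 0.0, -1.0]
[-0.01, -0.25, 0.0, 0.0, 0.0, 0.0, -1.0]
[-0.01, -0.25, 0.0, 0.0, 0.0, 0.0, -1.0]
[-0.01, -0.25, 0.0, 0.0, 0.0, 0.0, -1.0]
[-0.01, -0.25, 0.0, 0.0, 0.0, 0.0, -1.0]
[-0.01, -0.25, 0.0, 0.0, 0.0, 0.0, -1.0]
[0.0, -0.28, -0.07, 0.0, 0.0, 0.0, -1.0]
[0.0, -0.28, -0.06, 0.0, 0.0, 0.0, -1.0]
[0.0, -0.28, -0.06, 0.0, 0.0, 0.0, -1.0]
[0.0, -0.28, -0.05, 0.0, 0.0, 0.0, -1.0]
[0.0, -0.28, -0.04, 0.0, 0.0, 0.0, -1.0]
[0.0, -0.28, -0.03, 0.0, 0.0, 0.0, -1.0]
[0.0, -0.28, -0.02, 0.0, 0.0, 0.0, -1.0]
[0.0, -0.28, -0.01, 0.0, 0.0, 0.0, -1.0]
[0.0, -0.29, 0.0, 0.0, 0.0, 0.0, -1.0]
[0.0, -0.29, 0.01, 0.0, 0.0, 0.0, -1.0]
[0.0, -0.28, 0.01, 0.0, 0.0, 0.0, -1.0]
[0.0, -0.28, 0.02, 0.0, 0.0, 0.0, -1.0]
[0.0, -0.21, 0.0, -0.029, 0.0, 0.0, -1.0]
[0.0, -0.21, 0.0, -0.031, 0.0, 0.0, -1.0]
[0.0, -0.21, 0.0, -0.031, 0.0, 0.0, -1.0]
[0.0, -0.21, 0.0, -0.031, 0.0, 0.0, -1.0]
[0.0, -0.21, 0.0, -0.031, 0.0, 0.0, -1.0]
[0.0, -0.21, 0.0, -0.031, 0.0, 0.0, -1.0]
[0.0, -0.21, 0.0, -0.031, 0.0, 0.0, -1.0]
[0.0, -0.21, 0.0, -0.031, 0.0, 0.0, -1.0]
[0.0, -0.21, 0.0, -0.031, 0.0, 0.0, -1.0]
[0.0, -0.21, 0.0, -0.031, 0.0, 0.0, -1.0]
[0.0, -0.21, 0.0, -0.031, 0.0, 0.0, -1.0]
[0.0, -0.21, 0.0, -0.031, 0.0, 0.0, -1.0]
[0.0, -0.21, 0.0, -0.031, 0.0, 0.0, -1.0]
[0.0, -0.21, 0.0, -0.031, 0.0, 0.0, -1.0]
[0.0, -0.21, 0.0, -0.031, 0.0, 0.0, -1.0]
[0.0, -0.21, 0.0, -0.031, 0.0, 0.0, -1.0]
[0.0, -0.21, 0.0, -0.031, 0.0, 0.0, -1.0]
[0.0, -0.21, 0.0, -0.031, 0.0, 0.0, -1.0]
```

View pics/s7.png

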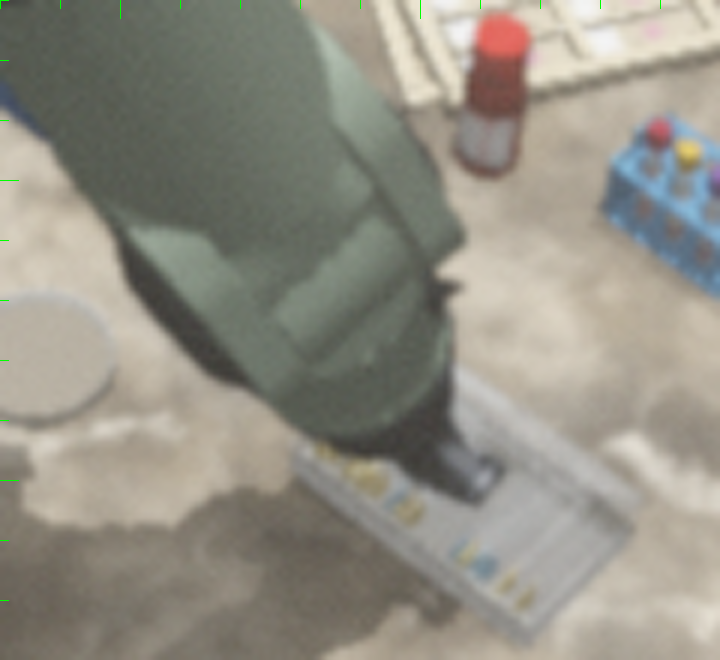

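>>> {"name": "servo_tool", "arguments": {
  "plan": [
    [0,-0.25,0,0,0,0,-1],
    [0,-0.25,0,0,0,0,-1],
    [0,-0.25,0,0,0,0,-1],
    [0,-0.25,0,0,0,0,-1],
    [0,-0.25,0,0,0,0,-1],
    [0,-0.25,0,0,0,0,-1],
    [0,-0.25,0,0,0,0,-1],
    [0,-0.25,0,0,0,0,-1],
    [0,-0.25,0,0,0,0,-1],
    [0,-0.25,0,0,0,0,-1]
  ]
}}

```text
clock: 18.55
ee_pos: [516.9, -202.7, 74.5]
tool_rot: [0.78, -0.597, 0.114, -0.146]
wrist_force: [-1.4, -0.1, 0.6]
grip_width: 0.004
```

Run:
```python
from mv import *
from bench import camera
c=camera("scene");crop(c,265,215,85,70,8,"pics/s8.png")
c=camera("top");crop(c,295,165,115,90,6,"pics/t8.png")
print(lippose(pc,.93,.37)[0]);rows([])
```

```text
[ 516.76668043 -201.80526507   73.26470111]
at [ 517.3 -202.7   74.6] F [-0.8  0.1 -0.1] q [ 0.43  0.58 -0.05  2.14 -1.03  0.23  0.08] t 18.65
```

View pics/s8.png

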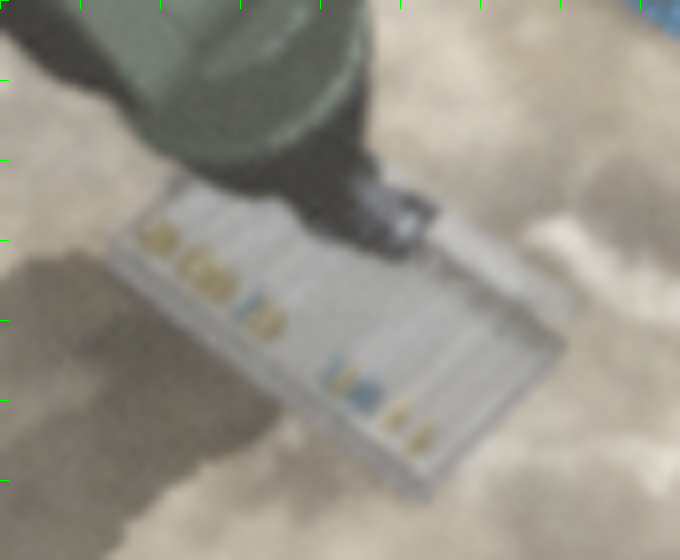

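View pics/t8.png

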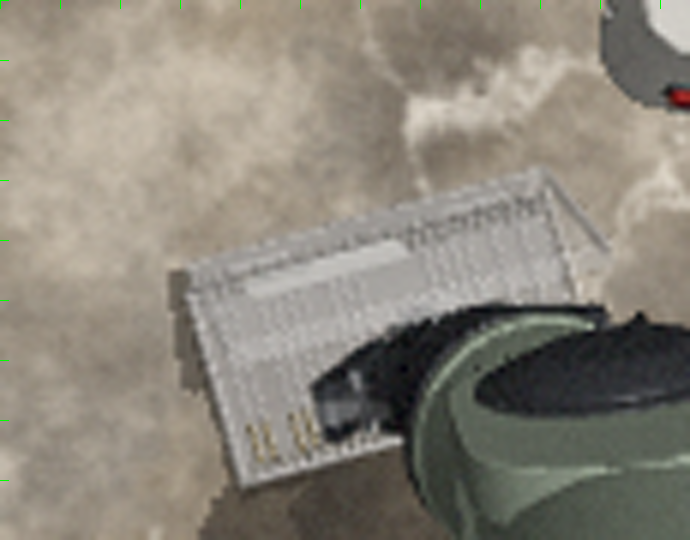

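>>> {"name": "servo_tool", "arguments": {
  "plan": [
    [0,-0.28,-0.07,0,0,0,-1],
    [0,-0.28,-0.06,0,0,0,-1],
    [0,-0.28,-0.06,0,0,0,-1],
    [0,-0.28,-0.05,0,0,0,-1],
    [0,-0.28,-0.04,0,0,0,-1],
    [0,-0.28,-0.03,0,0,0,-1],
    [0,-0.28,-0.02,0,0,0,-1],
    [0,-0.28,-0.01,0,0,0,-1],
    [0,-0.28,0,0,0,0,-1],
    [0,-0.28,0,0,0,0,-1]
  ]
}}

```text
clock: 19.65
ee_pos: [541.0, -196.2, 87.9]
tool_rot: [0.78, -0.597, 0.114, -0.146]
wrist_force: [-1.1, -0.1, -0.8]
grip_width: 0.001
```

Run:
```python
from mv import *
from bench import camera
c=camera("scene");crop(c,265,205,85,80,7,"pics/s9.png")
c=camera("top");crop(c,295,165,115,90,6,"pics/t9.png")
print(lippose(pc,.93+.92/3,.37)[0]);rows([])
```

```text
[ 540.99962831 -195.26705474   86.57078324]
at [ 541.3 -196.1   88.1] F [-0.7 -0.5  0.1] q [ 0.33  0.57  0.05  2.1  -0.98  0.29 -0.02] t 19.75
```

View pics/s9.png

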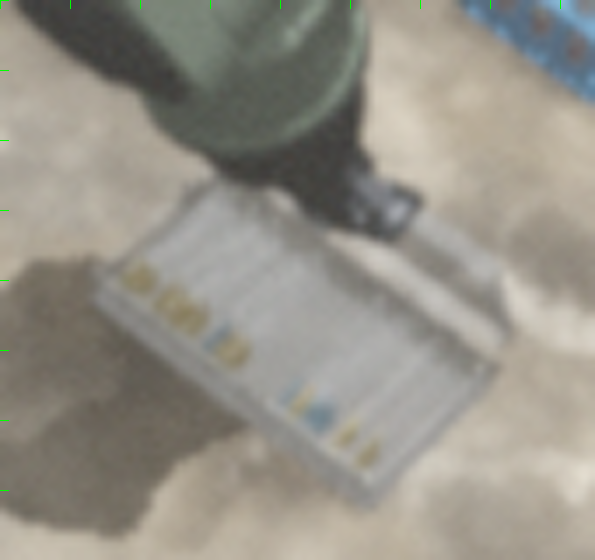

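View pics/t9.png

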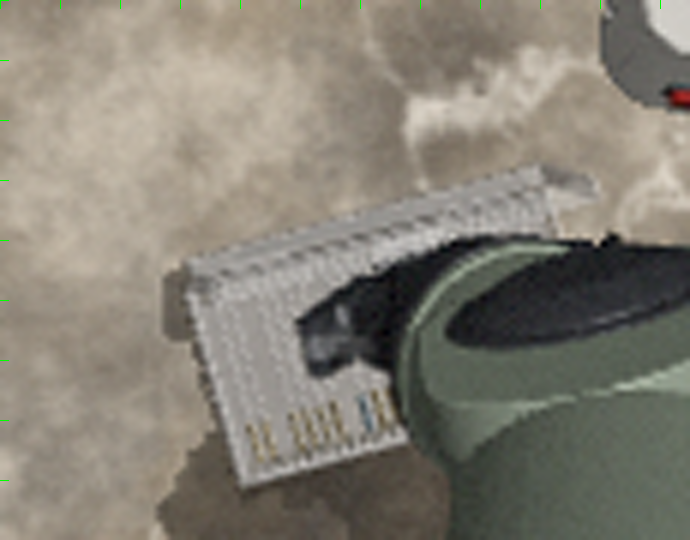

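>>> {"name": "servo_tool", "arguments": {
  "plan": [
    [0,-0.28,0.03,0,0,0,-1],
    [0,-0.28,0.04,0,0,0,-1],
    [0,-0.21,0.03,-0.03,0,0,-1],
    [0,-0.21,0.03,-0.03,0,0,-1],
    [0,-0.21,0.03,-0.03,0,0,-1],
    [0,-0.21,0,-0.03,0,0,-1],
    [0,-0.21,0,-0.03,0,0,-1],
    [0,-0.21,0,-0.03,0,0,-1],
    [0,-0.21,0,-0.03,0,0,-1],
    [0,-0.21,0,-0.03,0,0,-1]
  ]
}}

```text
clock: 20.75
ee_pos: [562.2, -190.4, 93.0]
tool_rot: [0.792, -0.606, 0.042, -0.051]
wrist_force: [-2.1, -0.1, -0.6]
grip_width: 0.002
```

Run:
```python
from mv import *
from bench import camera
c=camera("scene");crop(c,265,205,85,80,7,"pics/s10.png")
c=camera("top");crop(c,295,165,115,90,6,"pics/t10.png")
t=.93+.92*2/3;seq=[]
for tt in np.linspace(t,1.83,11)[1:]:
    P,RA=lippose(pc,tt,1.67-tt);seq.append((P,RA,1))
rows(seq)
```

```text
at [ 563.  -189.7   92.8] F [ 0.1  0.6 -0.5] q [-0.07  0.67  0.48  1.91 -0.66  0.6  -0.46] t 20.85
[-0.04, -0.07, -0.02, -0.035, -0.004, 0.003, -1.0]
[0.0, -0.19, 0.0, -0.029, 0.0, 0.0, -1.0]
[0.0, -0.19, 0.0, -0.029, 0.0, 0.0, -1.0]
[0.0, -0.19, 0.0, -0.029, 0.0, 0.0, -1.0]
[0.0, -0.19, 0.0, -0.029, 0.0, 0.0, -1.0]
[0.0, -0.19, 0.0, -0.029, 0.0, 0.0, -1.0]
[0.0, -0.19, 0.0, -0.029, 0.0, 0.0, -1.0]
[0.0, -0.19, 0.0, -0.029, 0.0, 0.0, -1.0]
[0.0, -0.19, 0.0, -0.029, 0.0, 0.0, -1.0]
[0.0, -0.19, 0.0, -0.029, 0.0, 0.0, -1.0]
```

View pics/s10.png

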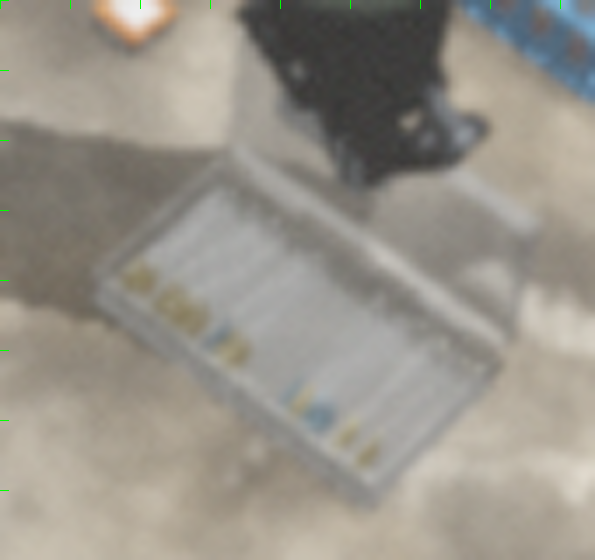

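View pics/t10.png

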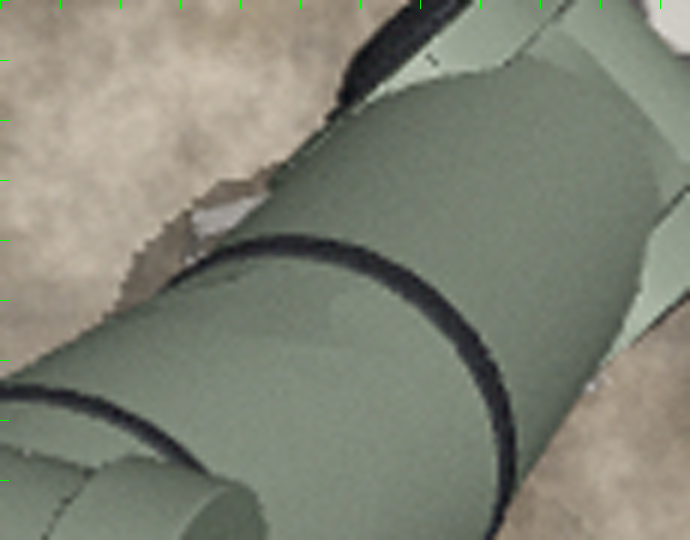

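>>> {"name": "servo_tool", "arguments": {
  "plan": [
    [0,-0.15,0,-0.03,0,0,-1],
    [0,-0.19,0,-0.03,0,0,-1],
    [0,-0.19,0,-0.03,0,0,-1],
    [0,-0.19,0,-0.03,0,0,-1],
    [0,-0.19,0,-0.03,0,0,-1],
    [0,-0.19,0,-0.03,0,0,-1],
    [0,-0.19,0,-0.03,0,0,-1],
    [0,-0.19,0,-0.03,0,0,-1],
    [0,-0.19,0,-0.03,0,0,-1],
    [0,0,0,0,0,0,-1]
  ]
}}

```text
clock: 21.85
ee_pos: [578.5, -185.7, 92.5]
tool_rot: [0.792, -0.606, -0.04, 0.055]
wrist_force: [-0.4, -0.0, -0.7]
grip_width: 0.002
```

Run:
```python
from mv import *
from bench import camera
c=camera("scene");
q=pc.copy();q[3]=1.8
crop(c,265,205,85,80,7,"pics/s11.png",[proj(c,v) for v in model(q).values()])
for tt in(1.6,1.7,1.8):print(lippose(pc,tt,-.12)[0])
rows([])
```

```text
[ 560.80747924 -189.92276496   95.45696347]
[ 569.75452876 -187.50879156   94.72144576]
[ 578.58598613 -185.12600569   93.06444806]
at [ 578.1 -186.    92.6] F [-0.1 -0.1 -0.1] q [-0.21  0.83  0.64  1.68 -0.48  0.93 -0.7 ] t 21.9
```

View pics/s11.png

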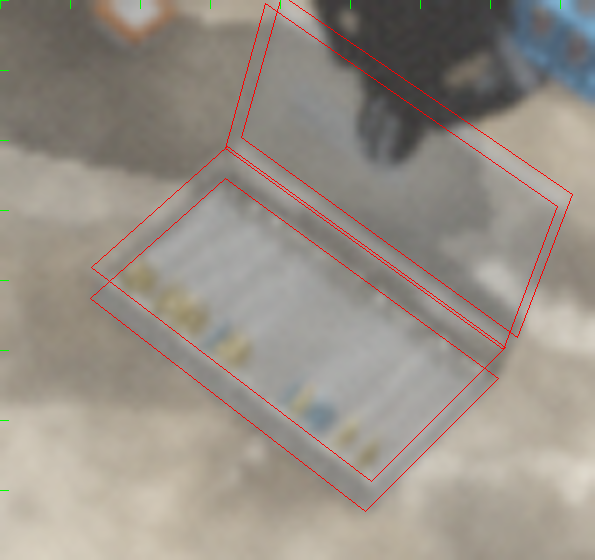

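>>> {"name": "servo_tool", "arguments": {
  "plan": [
    [0,0.2,0,0,0,0,-1],
    [0,0.5,0,0,0,0,-1],
    [0,0.6,0,0,0,0,-1],
    [0,0.7,0,0,0,0,-1],
    [0,0.7,0,0,0,0,-1],
    [0,0.7,0,0,0,0,-1],
    [0,0.7,0,0.03,0,0,-1],
    [0,0.7,0,0.03,0,0,-1],
    [0,0.3,0,0.03,0,0,-1],
    [0,0,0,0.03,0,0,-1]
  ]
}}

```text
clock: 22.9
ee_pos: [528.5, -199.6, 99.8]
tool_rot: [0.794, -0.608, -0.003, 0.007]
wrist_force: [-1.1, 0.0, 0.0]
grip_width: -0.003
```

>>> {"name": "servo_tool", "arguments": {
  "plan": [
    [0,0,-1.5,0,0,0,-1],
    [0,0,-1.5,0,0,0,-1],
    [0,0,-1.5,0,0,0,-1],
    [0,0,-1.5,0,0,0,-1],
    [0,0,-1.5,0,0,0,-1],
    [0,0,-1.5,0,0,0,-1],
    [0,0,-1.5,0,0,0,-1],
    [0,0,-1.5,0,0,0,-1],
    [0,0,-1,0,0,0,-1],
    [0,0,0,0,0,0,-1]
  ]
}}

```text
clock: 23.9
ee_pos: [531.7, -198.5, 230.9]
tool_rot: [0.794, -0.608, -0.003, 0.007]
wrist_force: [-0.1, 0.7, -0.1]
grip_width: 0.001
```

Run:
```python
from mv import *
rows([(np.array([430,0,225.]),boxR(pc[2]-np.pi),10)])
```

```text
at [ 531.7 -198.5  230.9] F [-0.1  0.7 -0.1] q [-0.25  0.54  0.73  1.77 -0.4   1.   -0.68] t 23.9
[-2.18, 0.46, 0.06, 0.001, 0.0, 0.0, -1.0]
[-2.18, 0.46, 0.06, 0.001, 0.0, 0.0, -1.0]
[-2.18, 0.46, 0.06, 0.001, 0.0, 0.0, -1.0]
[-2.18, 0.46, 0.06, 0.001, 0.0, 0.0, -1.0]
[-2.18, 0.46, 0.06, 0.001, 0.0, 0.0, -1.0]
[-2.18, 0.46, 0.06, 0.001, 0.0, 0.0, -1.0]
[-2.18, 0.46, 0.06, 0.001, 0.0, 0.0, -1.0]
[-2.18, 0.46, 0.06, 0.001, 0.0, 0.0, -1.0]
[-2.18, 0.46, 0.06, 0.001, 0.0, 0.0, -1.0]
[-2.18, 0.46, 0.06, 0.001, 0.0, 0.0, -1.0]
```

>>> {"name": "servo_tool", "arguments": {
  "plan": [
    [-2.2,0.4,0,0,0,0,-1],
    [-2.2,0.4,0,0,0,0,-1],
    [-2.2,0.4,0,0,0,0,-1],
    [-2.2,0.4,0,0,0,0,-1],
    [-2.2,0.4,0,0,0,0,-1],
    [-2.2,0.4,0,0,0,0,-1],
    [-2.2,0.4,0,0,0,0,-1],
    [-2.2,0.4,0,0,0,0,-1],
    [-2.2,0.4,0,0,0,0,-1],
    [0,0,0,0,0,0,-1]
  ]
}}

```text
clock: 24.9
ee_pos: [443.6, -14.3, 228.9]
tool_rot: [0.795, -0.607, -0.004, 0.008]
wrist_force: [0.1, -1.1, 1.0]
grip_width: -0.001
```

Run:
```python
from mv import *
from bench import camera
c=camera("scene");t=camera("top")
q=pc.copy();q[3]=1.8;b=pb.copy();b[3]=0
D=lambda c:[proj(c,v) for p in(q,b) for v in model(p).values()]
crop(c,200,130,150,155,5,"pics/sf.png",D(c));crop(t,120,140,300,160,2,"pics/tf.png")
crop(t,175,175,235,100,3,"pics/tf2.png",D(t))
rows([])
```

```text
at [444.7 -16.4 229.3] F [ 0.9 -0.3 -0. ] q [-0.74  0.33  0.8   2.07 -0.3   0.88 -1.07] t 25.0
```

View pics/sf.png

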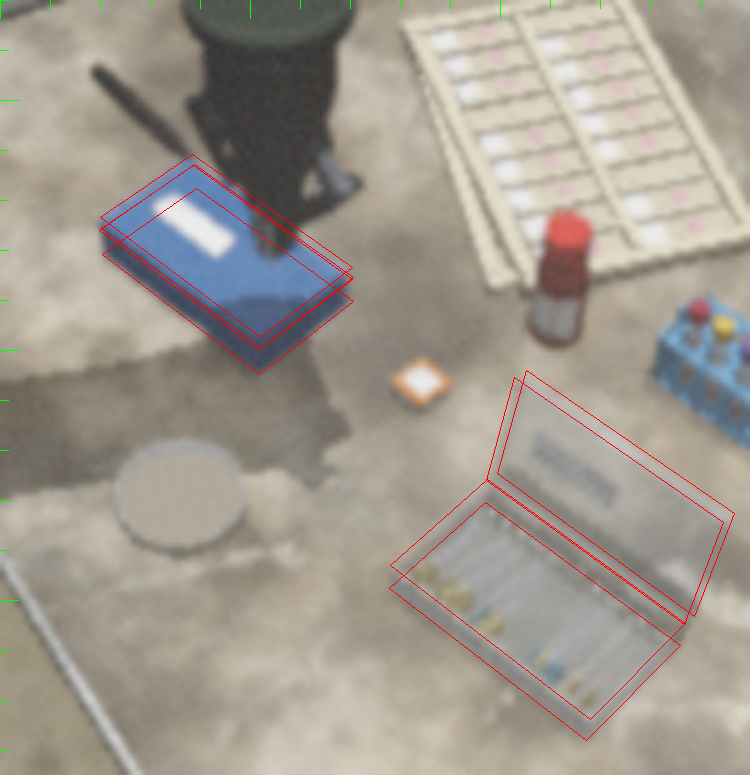

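View pics/tf.png

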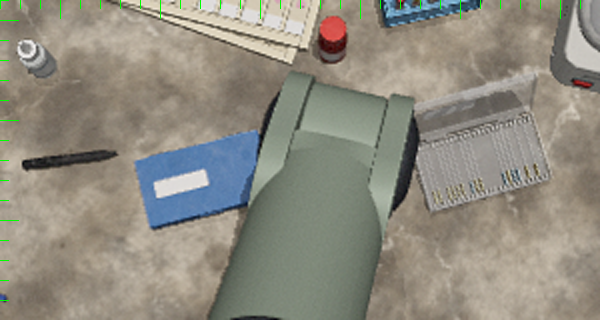

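View pics/tf2.png

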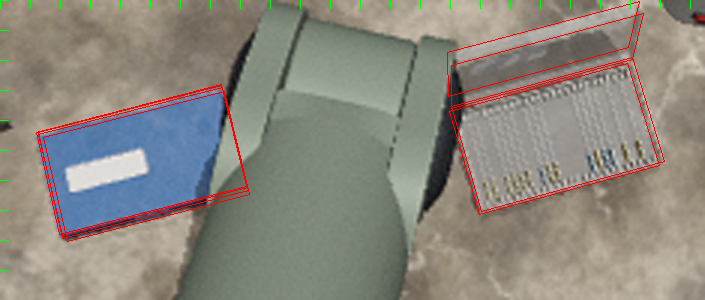

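The pictures show the blue box shut where it stood, and the clear lid at about 1.8 rad, matching the overlay. The other things look unmoved and the arm is clear, so I'm handing in.

```bash
python3 -c "
from bench import *
print(hand_in())"
```

```text
the job is handed in; nothing more can be done
None
```

Both lids are where the task wanted them, and I handed the job in at about 25 s of the 58 s allowed. `hand_in()` gives no verdict, so what follows rests on my own checks.

- **Blue box:** I pushed the lid over from behind along its arc and pressed it down. It bottomed with the fingertips at z = 37.5 mm, against the 38 mm closed height, with 38 N vertical force at the end. The last picture shows it shut and in its starting place.
- **Clear box:** I put the tilted, closed fingers in under the lid's front edge and followed the arc back. After I let go, the model overlay in both cameras matched a lid angle of about 1.8 rad, and the box had not visibly moved.
- **Everything else:** The bystanders near the work (coverslip box, red bottle, dish, marker, dropper) look unmoved. The timer was outside the last crops, but the arm never went near it. The arm ended clear of everything, with wrist force at noise level.

- **Detour at the clear box:** My first approach ran two wrist joints (6 and 7) up against their limits. I backed off, turned the tool half a turn and used less tilt, which worked.
- **Fit errors:** My box pose fits had errors of up to about 3 camera pixels, several mm on the bench. No check contradicted the end state.

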